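# Book a loaded specimen tray into the rack

### The job

Slide the loaded specimen tray by its blue pull all the way into the bottom slot of the grey rack, keeping the three round specimens standing in it, and let go. Then book the three specimens in on the tally counter: three full presses of its red lever, letting it come right back up after each press, so that the pointer ends exactly three marks on. Do not disturb the other loose things on the bench.

Things in the scene. Friction and masses are not known exactly. Their poses are not given: they have to be found in the camera images.
- tray_center (a point): Middle of the loose shallow grey specimen tray: 90 (its x) x 120 (its y) x 16 mm high, walls 3 mm, floor 3 mm thick, lying on the bench. The point is 8 mm above the tray's underside (half-way up), on its centre. The tray's +y end goes into the rack first; the blue pull is on the middle of its -y short wall. With the specimens 0.2 to 0.35 kg.
- tray_pull (a point): Centre of the blue pull fixed to the tray's -y wall: a block 22 mm wide (tray x), 30 mm long (tray y, standing out from the wall) and 26 mm high (from 2 to 28 mm above the bench); this point is 15 mm above the bench and 75 mm from the tray's centre. Axes as the tray's. Pinch it across its 22 mm width.
- mount_0_center (a point): Loose round black resin-mounted specimen standing in the tray, 30 mm diameter, 21 mm high, about 35 g; point half-way up on its axis, z up along the axis.
- mount_1_center (a point): Loose round dark red resin-mounted specimen standing in the tray, 30 mm diameter, 21 mm high, about 35 g; point half-way up on its axis, z up along the axis.
- mount_2_center (a point): Loose round black resin-mounted specimen standing in the tray, 30 mm diameter, 21 mm high, about 35 g; point half-way up on its axis, z up along the axis.
- rack: Fixed grey tray rack with blue hood, 173 mm high, 112 wide, 130 deep, open to the robot's right. Origin on the bench, under the tray's centre when the tray is fully home (the back stop leaves 2 mm more); rack +x points into the slot, z up. The bottom slot has no floor (the tray slides on the bench): 96 mm wide, 46 mm high, 122 mm deep, mouth at rack x = -60 mm. The slot above holds a fixed tray.
- rack_mouth (a point): Centre of the bottom slot's mouth, 23 mm above the bench; axes as the rack's. Flared bare-steel cheeks 24 mm high stand 22 mm out from the mouth, which they widen to about 110 mm. The hood, 148 to 173 mm above the bench, overhangs the mouth by 25 mm: a gripper on the pull must lean back from the rack (about 35 degrees) for the last part. Home, the pull stands out.
- counter: Fixed tally counter: grey housing 84 x 60 mm, 80 mm high, on a 104 x 80 mm foot plate; dial on top up to 88 mm. Origin on the bench under the housing's centre, z up; its lever stands out towards its own -x.
- lever_pad (a point): Centre of the upper face of the red press pad (26 x 26 mm, 8 mm thick) at the end of the counter's lever; moves with the lever. About 72 mm above the bench when up, about 26 mm when pressed to the stop. Lever up, it slopes 14 degrees up towards its free end; pressed, 14 degrees down.
- lever_pivot (a point): Axis of the lever: 45 mm above the bench under the dial's centre; the axis runs along the counter's y. The pad's centre swings about it at 93 mm radius. Axes as the counter's.
- counter_lever (a joint): Angle of the sprung lever: 0 up at rest, grows as it is pressed, 0.50 rad at the lower stop. It springs back by itself; pressing at the pad takes about 1.5 N at the top and 3 N at the bottom. A press counts once it has gone beyond about 0.42 rad and the lever has then come back up; press to the stop.
- counter_dial (a joint): Angle of the red pointer on the dial on top of the counter, clockwise from above. It starts at 0 (the blue mark); each full press moves it one of the ten marks = 0.628 rad, and it never goes back.
- ref_block_1_center (a point): Bystander, loose: flat round steel test block 60 mm across, 16 mm high; the point is 8 mm above its underside. Leave it where it is.
- magnet_pot_center (a point): Bystander, loose: red pot magnet with black knob, 32 mm across, 27 mm high; the point is 8 mm above its underside. Leave it where it is.
- flat_coupon_0_center (a point): Bystander, loose: dark flat steel coupon 24 x 70 x 10 mm; the point is 8 mm above its underside. Leave it where it is.
- tray: The same tray; origin on the bench under the tray's centre, axes as point tray_center.
Things that resemble listed ones, but are neither listed nor needed, are in the scene too. Leave any pink look-alike of the tray alone.

How it is judged:
On the way, in this order (a step that is already met when the one before it is completed fails the run):
1. the loaded tray is fully home in the rack's bottom slot, specimens standing in it, and let go (x of tray_center in the frame of rack above -0.004 m and y of tray_center in the frame of rack between -0.005 and 0.005 m and height (world z) of tray_center below 0.012 m and angle between the y axis of tray_center and the x axis of rack, either way round below 0.06 rad and x of mount_0_center in the frame of tray_center between -0.032 and 0.032 m and y of mount_0_center in the frame of tray_center between -0.047 and 0.047 m and z of each of mount_0_center, mount_1_center, mount_2_center in the frame of tray_center below 0.012 m and angle between each of mount_0_center, mount_1_center, mount_2_center's own z axis and vertical below 0.15 rad and x of mount_1_center in the frame of tray_center between -0.032 and 0.032 m and y of mount_1_center in the frame of tray_center between -0.047 and 0.047 m and x of mount_2_center in the frame of tray_center between -0.032 and 0.032 m and y of mount_2_center in the frame of tray_center between -0.047 and 0.047 m and contact force between the fingers and tray below 0.1 N), for 0.2 s.
2. pointer 1 mark on and the lever back up (value of joint counter_dial between 0.44 and 0.817 rad and value of joint counter_lever below 0.05 rad), for 0.1 s.
3. pointer 2 marks on and the lever back up (value of joint counter_dial between 1.068 and 1.445 rad and value of joint counter_lever below 0.05 rad), for 0.1 s.
4. pointer 3 marks on and the lever back up (value of joint counter_dial between 1.696 and 2.073 rad and value of joint counter_lever below 0.05 rad), for 0.1 s.
At the end, for the whole second after the job is handed in: Tray in the bottom slot: within 4 mm of fully home, 5 mm sideways, 0.06 rad aligned, flat, at rest, the three specimens upright in it (0.15 rad); pointer three marks on from the start (within 0.3 mark); lever back up (below 0.05 rad) (all of step 4 and x of tray_center in the frame of rack above -0.004 m and y of tray_center in the frame of rack between -0.005 and 0.005 m and height (world z) of tray_center below 0.012 m and angle between the y axis of tray_center and the x axis of rack, either way round below 0.06 rad and x of mount_0_center in the frame of tray_center between -0.032 and 0.032 m and y of mount_0_center in the frame of tray_center between -0.047 and 0.047 m and z of each of mount_0_center, mount_1_center, mount_2_center in the frame of tray_center below 0.012 m and angle between each of mount_0_center, mount_1_center, mount_2_center's own z axis and vertical below 0.15 rad and x of mount_1_center in the frame of tray_center between -0.032 and 0.032 m and y of mount_1_center in the frame of tray_center between -0.047 and 0.047 m and x of mount_2_center in the frame of tray_center between -0.032 and 0.032 m and y of mount_2_center in the frame of tray_center between -0.047 and 0.047 m and linear speed of tray below 0.01 m/s); the robot touches nothing.
It fails at once if the counter is pressed a fourth time (value of joint counter_dial above 2.199 rad).
It fails at once if a specimen tips over (angle between any of mount_0_center, mount_1_center, mount_2_center's own z axis and vertical above 0.6 rad).
It fails at once if a bystander is moved more than 20 mm (distance of any of ref_block_1_center, magnet_pot_center, flat_coupon_0_center from where it was at the start of the episode above 0.02 m).
It also fails if it takes over 61 s, if anything falls off the work surface, if the arm or the gripper's body presses on something with over 40 N, if the wrist force passes 120 N, or if a joint passes its speed limit or range.

### The arm

A 7-joint arm with a two-finger parallel gripper is mounted at the origin on a cart in front of the work surface, level with it; the furniture and walls round the work are solid. World frame = base frame: x ahead of the robot, y to its left, z up, the work surface at z = 0. Lengths are in m, angles in rad, forces in N, time in s.
With the tool pointing down it reaches from about 0.35 to 0.9 m from the base axis. Payload 7.2 kg.
Tool frame: the origin (TCP) lies midway between the tips of the shut fingers; the grasp point (between the pads) lies 19 mm behind it (r.pinch_z is the distance from the TCP to the grasp point, in m); x points along the fingers, z is the direction in which the jaws open and shut, and the axes are right-handed (so a half turn about x gives the same grasp; the last joint's range is limited). The gripper opens to 85 mm and grips with 20 to 120 N. Pads are 22 mm wide; open, the fingers measure 114 mm over their backs; the gripper's body (76 mm by 85 mm) begins 54 mm behind the grasp point. The pads swing forward as they close: fully open they stand 13 mm farther back than shut.
Start: joints at [1.039, 0.411, -0.013, 1.596, 0.006, 1.134, -0.082], TCP at [0.28, -0.559, 0.231] pointing down, gripper open.
Joint ranges: [-2.95, 2.95], [-0.29, 1.99], [-1.47, 1.44], [0.14, 2.54], [-1.03, 4.17], [0.13, 1.85], [-2.86, 2.86]. Speed limits (rad/s): [2.39, 2.39, 3.01, 3.01, 3.14, 3.14, 3.14].

### API

Orientations are given as a 3x3 rotation matrix whose columns are the frame's x, y, z axes.
In Python, from rig import r gives the robot as it stands.
- The arm moves only by the tool servo_tool, never from a script. Its argument "moves" is a list of rows, each an object of numbers: "claw": the opening in per cent of the stroke, from 0 (shut) to 100 (fully open); "x", "y", "z": the shift along the world's x, y, z in mm; "ax", "ay", "az": the turn, a rotation vector about the world's x, y, z in degrees. A call has 1 to 8 rows; each row shifts and turns the commanded pose from where the row before left it; what a row does not reach is not made up. A row lasts 1/10 s, in which the tool goes at most 50 mm and 8.59 degrees, less where a joint would pass 70% of its speed; a pose out of reach is approached as far as the arm can. A call with a gripper value outside its range is refused whole. The fingers move at their own pace and stop on an object; "grip_force" is the grip in N (left out, the last holds). Time passes only in rows, so rows that do not move let the fingers close. It gives the time, the measured TCP pose, the force and the opening at its end, in the units of the state.
- r.observe(): the state, without advancing time (a new reading comes with each control period).
- r.camera(name): name is "scene" or "top"; returns (picture, depth): 400x640x3 uint8, red, green, blue; 400x640 float32, m along the optical axis (not along the pixel's ray), 0 where there is no reading.
- r.camera_info(name): a dict with "vertical_fov" (degrees; the focal length in pixels is half the picture's height over the tangent of half this angle, whatever the lens; pixels are square), "cx", "cy" (the principal point, pixels), "D" ([k1, k2, p1, p2, k3] as OpenCV has them; the pictures are not rectified), "extrinsics" (4x4, takes a point from world to camera coordinates). Camera axes: x right, y down, z forward; pixel columns grow to the right and rows downward; lengths in m; the calibration is good to about 2 mm. A picture is of the moment at which its call begins. camera_info takes no time and is no camera call.
- r.hand_in(): hands the job in, once; it reports no verdict.
Trained networks look in the newest picture that a camera, given by its name, has taken for a name from the list of things; names that differ only in an ending like _2 or _b are one class to them, and where a whole thing is asked for, a point or a joint stands for the part that bears it (a point fixed in the world has none). Each returns a list of dicts, best first, with "score" (0 to 1); they miss things now and then, are a little off and sometimes report something else, mostly with a low value. They report only what shows in the picture. A call takes as long as a camera call. They do not tell look-alikes from the thing itself.
- r.look_for(camera, target): "xy" ([column, row] in pixels, amid what is visible of it).
- r.outline_of(camera, target): "mask" (400x640 bool, what is visible of it) and "xy" ([column, row] in pixels, amid what is visible of it).
- r.tip_of(camera, target): "xy" ([column, row] in pixels: a listed point, or the origin of a listed thing).
The state is a dict: "time_s": time; "qpos": joint angles; "joint_vel": joint speeds; "tau": joint torques, N m; "ee_pos": TCP position; "ee_rot": TCP orientation; "force": force on the tool from outside, world axes, zero at the start; "ft_torque": the same for the moment, N m; "width": opening from 0.0 (shut) to 1.0 (fully open).
Only numpy, scipy, OpenCV 4.12 (cv2) and the standard library are available. Lean on these libraries where they do the work, as an engineer would, in place of code of your own. Each camera call takes 0.05 s, during which the arm holds its last target.

## Working session

There is one attempt and no reset: what is moved stays moved. The work goes in short steps, Python scripts to look and compute and a tool call to move; the robot and the scene stay as the last step left them, time stands still between calls to the robot, and variables do not carry over. Pictures are saved under pics/ and viewed, and the job is handed in when it is done.

Besides the shell and the picture viewer there is one more tool, called after "Call:" as a command line: name --argument value ..., lists and objects as JSON in quotes. servo_tool: Moves the arm, as the interface text tells. Its arguments: {"type":"object","properties":{"moves":{"type":"array"},"grip_force":{"type":"number"}},"required":["moves"]}

```bash
ls; mkdir -p pics
cat > h.py <<'E'
import numpy as np, cv2
from rig import r
def K(n):
    i=r.camera_info(n); f=200/np.tan(np.radians(i['vertical_fov'])/2)
    return np.array([[f,0,i['cx']],[0,f,i['cy']],[0,0,1.]]),np.array(i['D'],float),np.array(i['extrinsics'],float)
def ray(n,uv):
    k,D,E=K(n); p=cv2.undistortPoints(np.array([[uv]],float),k,D)[0,0]
    R,t=E[:3,:3],E[:3,3]; return -R.T@t, R.T@np.array([p[0],p[1],1.])
def onz(n,uv,z):
    c,d=ray(n,uv); return c+d*(z-c[2])/d[2]
def proj(n,P):
    k,D,E=K(n); rv,_=cv2.Rodrigues(E[:3,:3]); return cv2.projectPoints(np.array(P,float).reshape(-1,3),rv,E[:3,3],k,D)[0][:,0]
def cloud(n,dep):
    k,D,E=K(n); v,u=np.mgrid[0:400,0:640]; p=cv2.undistortPoints(np.stack([u,v],-1).reshape(-1,1,2).astype(float),k,D)[:,0]
    P=np.c_[p,np.ones(len(p))]*dep.reshape(-1,1); return ((P-E[:3,3])@E[:3,:3]).reshape(400,640,3)
E
python3 - <<'E'
from h import *
for n in ['scene','top']:
    im,d=r.camera(n); cv2.imwrite(f'pics/{n}0.png',im[...,::-1]); np.save(f'{n}0.npy',d)
    c,_=ray(n,(320,200)); print(n,c)
    for t in ['tray_center','tray_pull','mount_0_center','mount_1_center','rack','rack_mouth','counter','lever_pad','lever_pivot','ref_block_1_center','magnet_pot_center','flat_coupon_0_center']:
        z={'tray_center':.008,'tray_pull':.015,'mount_0_center':.0135,'mount_1_center':.0135,'rack_mouth':.023,'lever_pad':.072,'lever_pivot':.045}.get(t,.0)
        for o in r.tip_of(n,t)[:4]: print(n,t,round(o['score'],2),np.round(o['xy'],1),np.round(onz(n,o['xy'],z),4))
print(r.observe())
E
```

```text
pics
scene [0.26415489 0.32340455 0.65944386]
scene tray_center 0.67 [374.9 258.3] [ 0.4665 -0.1616  0.008 ]
scene tray_center 0.66 [189.4 244.1] [0.8436 0.0539 0.008 ]
scene tray_pull 0.97 [195.8 271. ] [0.7649 0.0989 0.015 ]
scene tray_pull 0.96 [392.2 238. ] [ 0.4608 -0.2328  0.015 ]
scene mount_0_center 0.66 [328.6 211.8] [ 0.6344 -0.2199  0.0135]
scene mount_0_center 0.49 [368.2 253.9] [ 0.4834 -0.1597  0.0135]
scene mount_1_center 0.5 [390.2 254.1] [ 0.4425 -0.1881  0.0135]
scene mount_1_center 0.45 [378.9 274. ] [ 0.4369 -0.1252  0.0135]
scene rack 0.86 [264.9 306.6] [0.5912 0.0708 0.    ]
scene counter 0.6 [384.8 179.9] [ 0.585  -0.4312  0.    ]
scene lever_pad 0.62 [415.4 174.5] [ 0.4957 -0.4139  0.072 ]
scene lever_pivot 0.88 [392.2 164.3] [ 0.5789 -0.4528  0.045 ]
scene ref_block_1_center 0.86 [330.2 215.3] [ 0.6315 -0.223   0.    ]
scene flat_coupon_0_center 0.74 [389.3 253.6] [ 0.4486 -0.1989  0.    ]
scene flat_coupon_0_center 0.55 [374.6 260.6] [ 0.4663 -0.1614  0.    ]
top [ 0.51600179 -0.18153257  1.14181316]
top tray_center 0.63 [310.9 277.7] [ 0.4615 -0.1576  0.008
[... 991 characters left out ...]
0.08220038]), 'joint_vel': array([ 6.03408277e-04,  4.89923075e-04, -2.16780866e-03, -7.16104446e-04,
        1.23111427e-03,  1.22136833e-03, -9.67803630e-05]), 'tau': array([-1.89167399e-04, -6.00426793e+01,  6.80732578e-01, -2.99747622e+01,
        1.38427340e-02,  2.01767711e-03, -5.05903517e-05]), 'ee_pos': array([ 0.27958869, -0.55899678,  0.23130678]), 'ee_rot': array([[ 1.53229163e-05,  8.94354062e-01,  4.47359824e-01],
       [-4.49392611e-05,  4.47359824e-01, -8.94354061e-01],
       [-9.99999999e-01, -6.39990749e-06,  4.70464679e-05]]), 'force': array([-0.02044496, -0.20800325, -0.13695987]), 'ft_torque': array([-0.03964636,  0.00355946, -0.02376324]), 'width': 1.0063949940376795}
```

View pics/top0.png

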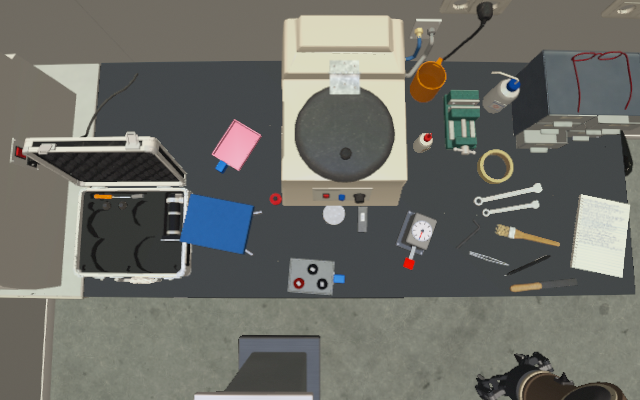

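View pics/scene0.png

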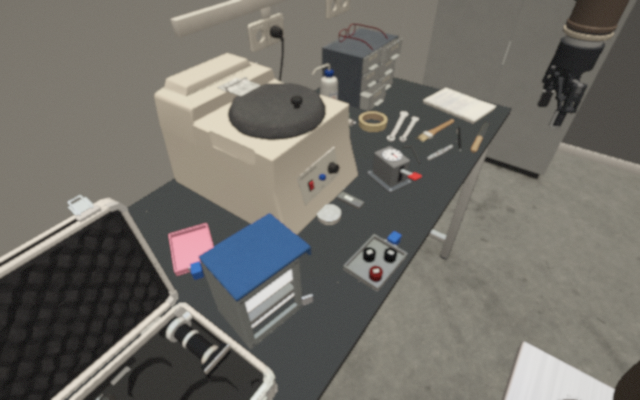

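Run:
```python
from h import *
im=cv2.imread('pics/top0.png');d=np.load('top0.npy');P=cloud('top',d)
cv2.imwrite('pics/c1.png',cv2.resize(im[185:305,170:370],None,fx=4,fy=4,interpolation=cv2.INTER_CUBIC))
cv2.imwrite('pics/c2.png',cv2.resize(im[200:290,380:460],None,fx=6,fy=6,interpolation=cv2.INTER_CUBIC))
s=cv2.imread('pics/scene0.png')
cv2.imwrite('pics/c3.png',cv2.resize(s[200:360,190:430],None,fx=3,fy=3,interpolation=cv2.INTER_CUBIC))
hsv=cv2.cvtColor(im,cv2.COLOR_BGR2HSV)
def rect(m,z,name):
    v,u=np.nonzero(m); Q=np.array([onz('top',(a,b),z)[:2] for a,b in zip(u,v)]).astype(np.float32)
    (c,sz,a)=cv2.minAreaRect(Q*1000); print(name,len(u),np.array(c).round(1),np.array(sz).round(1),round(a,2), 'mean',Q.mean(0).round(4)*1000); 
    b=cv2.boxPoints((c,sz,a)); print(b.round(1).tolist())
blue=cv2.inRange(hsv,(100,120,60),(125,255,255))>0
n,l,st,ce=cv2.connectedComponentsWithStats(blue.astype(np.uint8))
for i in range(1,n):
    if st[i,4]>20:
        m=l==i; print('blue',st[i],ce[i],'z med',np.median(P[m][:,2]), np.percentile(P[m][:,2],[5,95]))
        rect(m,.173 if st[i,4]>500 else .028,'b')
red=cv2.inRange(hsv,(0,150,100),(8,255,255))>0
n,l,st,ce=cv2.connectedComponentsWithStats(red.astype(np.uint8))
for i in range(1,n):
    if st[i,4]>20: m=l==i; print('red',st[i],ce[i],np.median(P[m][:,2])); rect(m,.072,'r')
for t in ['tray','counter','rack','ref_block_1_center','magnet_pot_center','flat_coupon_0_center']:
    for o in r.outline_of('top',t)[:2]:
        m=o['mask']; print(t,round(o['score'],2),o['xy']); rect(m,{'tray':.016,'counter':0.08,'rack':.173}.get(t,.01),t)
```

```text
blue [406  39  15  22  75] [414.64  50.92] z med 0.13535847985847332 [0.10124771 0.17027346]
b 75 [1110.6 -457.9] [19.  79.1] 58.0 mean [1109.  -457.8]
[[1072.0, -445.0], [1139.199951171875, -486.8999938964844], [1149.199951171875, -470.79998779296875], [1082.0999755859375, -428.8999938964844]]
blue [507  79  14  12 113] [512.92920354  84.99115044] z med 0.1415547223975047 [0.12730199 0.14507051]
b 113 [1008.9 -742.1] [33.6 40. ] 0.81 mean [1007.4 -740.5]
[[991.7999877929688, -722.2999877929688], [992.4000244140625, -762.2999877929688], [1026.0, -761.7999877929688], [1025.5, -721.7999877929688]]
blue [215 161  13  13 107] [221.07476636 166.55140187] z med 0.025862554104736646 [0.00521809 0.03057309]
b 107 [766.1  91.3] [29.2 29.4] 58.09 mean [765.9  91.5]
[[745.9000244140625, 86.5999984741211], [770.9000244140625, 71.0999984741211], [786.2999877929688, 95.9000015258789], [761.2999877929688, 111.4000015258789]]
blue [ 180  194   74   60 3242] [216.89851943 223.55212832] z med 0.17245244503643842 [0.16930784 0.17526218]Traceback (most recent call last):
  File "<stdin>", line 17, in <module>
  File "<stdin>", line 9, in rect
  File "h.py", line 10, in onz
    c,d=ray(n,uv); return c+d*(z-c[2])/d[2]
        ~~~^^^^^^
  File "h.py", line 7, in ray
    k,D,E=K(n); p=cv2.undistortPoints(np.array([[uv]],float),k,D)[0,0]
          ~^^^
  File "h.py", line 4, in K
    i=r.camera_info(n); f=200/np.tan(np.radians(i['vertical_fov'])/2)
ValueError: time passes only in moves, steps and waits
```

```bash
python3 - <<'E'
s=open('h.py').read()
s=s.replace("def K(n):","import functools\n@functools.lru_cache(None)\ndef K(n):")
open('h.py','w').write(s)
E
cat > m.py <<'E'
from h import *
im=cv2.imread('pics/top0.png');d=np.load('top0.npy');P=cloud('top',d)
cv2.imwrite('pics/c1.png',cv2.resize(im[185:305,170:370],None,fx=4,fy=4,interpolation=cv2.INTER_CUBIC))
cv2.imwrite('pics/c2.png',cv2.resize(im[200:290,380:460],None,fx=6,fy=6,interpolation=cv2.INTER_CUBIC))
s=cv2.imread('pics/scene0.png')
cv2.imwrite('pics/c3.png',cv2.resize(s[200:360,190:430],None,fx=3,fy=3,interpolation=cv2.INTER_CUBIC))
hsv=cv2.cvtColor(im,cv2.COLOR_BGR2HSV)
def rect(m,z,name):
    v,u=np.nonzero(m); Q=np.array([onz('top',(a,b),z)[:2] for a,b in zip(u,v)]).astype(np.float32)
    (c,sz,a)=cv2.minAreaRect(Q*1000); print(name,len(u),np.array(c).round(1),np.array(sz).round(1),round(a,2), 'mean',(Q.mean(0)*1000).round(1)); 
    b=cv2.boxPoints((c,sz,a)); print(b.round(1).tolist())
blue=cv2.inRange(hsv,(100,120,60),(125,255,255))>0
n,l,st,ce=cv2.connectedComponentsWithStats(blue.astype(np.uint8))
for i in range(1,n):
    if st[i,4]>20 and st[i,1]>150:
        m=l==i; print('blue',st[i],ce[i],'z med',np.median(P[m][:,2]), np.percentile(P[m][:,2],[5,95]))
        rect(m,.173 if st[i,4]>500 else .028,'b')
red=cv2.inRange(hsv,(0,150,100),(8,255,255))>0
n,l,st,ce=cv2.connectedComponentsWithStats(red.astype(np.uint8))
for i in range(1,n):
    if st[i,4]>20 and st[i,1]>150: m=l==i; print('red',st[i],ce[i],np.median(P[m][:,2])); rect(m,.072,'r')
for t in ['tray','counter','rack','ref_block_1_center','magnet_pot_center','flat_coupon_0_center']:
    for o in r.outline_of('top',t)[:2]:
        m=o['mask']; print(t,round(o['score'],2),o['xy']); rect(m,{'tray':.016,'counter':0.08,'rack':.173}.get(t,.01),t)
E
python3 m.py
```

```text
blue [215 161  13  13 107] [221.07476636 166.55140187] z med 0.025862554104736646 [0.00521809 0.03057309]
b 107 [766.1  91.3] [29.2 29.4] 58.09 mean [765.9  91.5]
[[745.9000244140625, 86.5999984741211], [770.9000244140625, 71.0999984741211], [786.2999877929688, 95.9000015258789], [761.2999877929688, 111.4000015258789]]
blue [ 180  194   74   60 3242] [216.89851943 223.55212832] z med 0.17245244503643842 [0.16930784 0.17526218]
b 3242 [596.3  62.6] [157.2 117.8] 79.0 mean [595.8  61.8]
[[523.5, -3.299999952316284], [639.0999755859375, -25.799999237060547], [669.0999755859375, 128.5], [553.5, 151.0]]
blue [339 195   6   5  29] [341.4137931  196.93103448] z med 0.11072322578624996 [0.10475499 0.11345232]
b 29 [ 680.3 -241.4] [13.8 11.1] 89.95 mean [ 680.5 -241.2]
[[674.7000122070312, -248.3000030517578], [685.7999877929688, -248.3000030517578], [685.7999877929688, -234.5], [674.7000122070312, -234.5]]
blue [333 274  12  10  99] [338.87878788 278.29292929] z med 0.027001930467757333 [-0.0012535   0.03130059]
b 99 [ 460.2 -231.8] [29.4 23.8] 89.57 mean [ 460.7 -232.8]
[[448.29998779296875
[... 1988 characters left out ...]
55.4 50. ] 89.93 mean [ 633.7 -218.7]
[[607.5999755859375, -246.1999969482422], [657.7000122070312, -246.3000030517578], [657.7000122070312, -190.8000030517578], [607.7000122070312, -190.8000030517578]]
flat_coupon_0_center 0.66 [218.8, 222.4]
flat_coupon_0_center 3397 [607.4  92.7] [208.2 139.8] 79.23 mean [608.3 101. ]
[[519.2999877929688, 3.5], [656.5999755859375, -22.600000381469727], [695.5, 181.89999389648438], [558.2000122070312, 208.0]]
flat_coupon_0_center 0.52 [361.4, 216.0]
flat_coupon_0_center 218 [ 621.5 -297.9] [24.2 67.8] 85.92 mean [ 621.6 -297.7]
[[586.7999877929688, -307.5], [654.5, -312.29998779296875], [656.2000122070312, -288.20001220703125], [588.5, -283.3999938964844]]
```

View pics/c1.png

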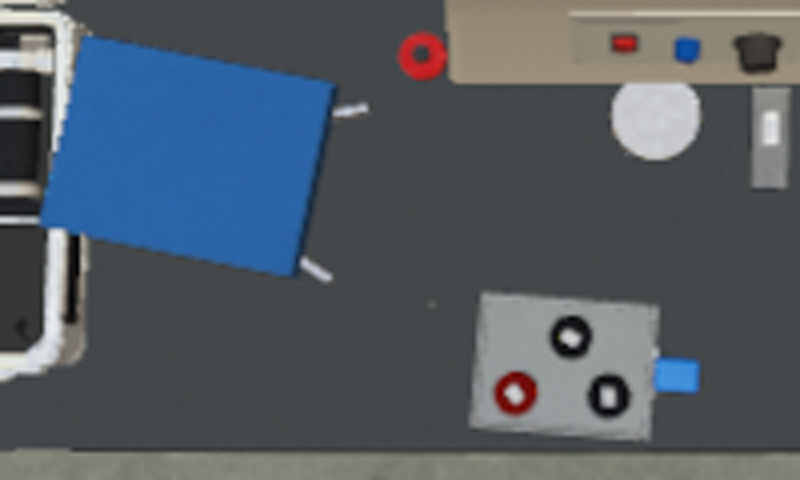

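View pics/c2.png

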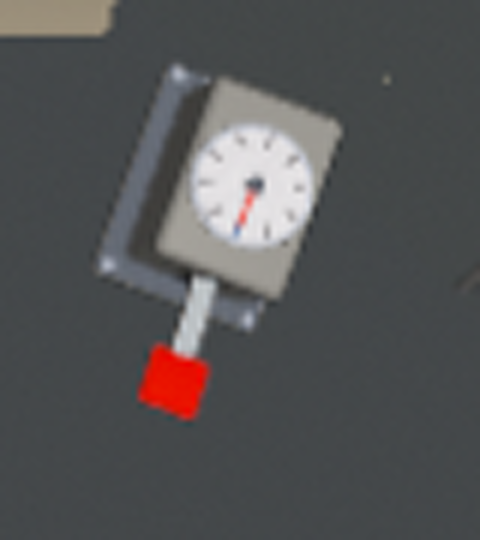

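View pics/c3.png

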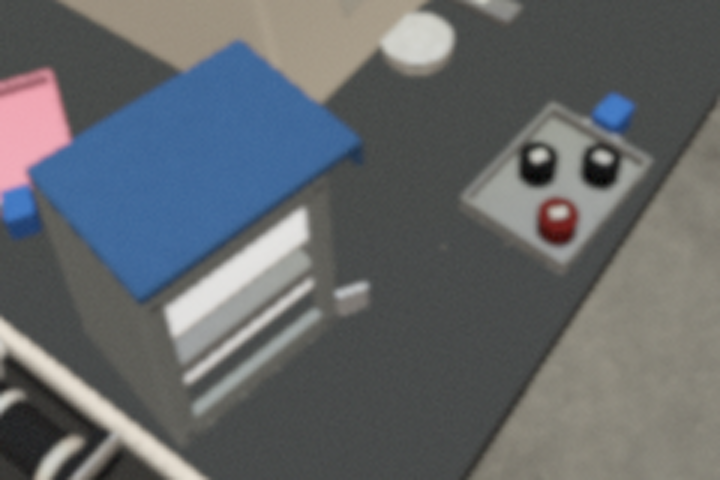

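```bash
cat > fit.py <<'E'
from h import *
from scipy.optimize import minimize
# silhouette fit: maximize IoU (soft) of projected rectangle vs mask
def softmask(n,poly3,up=8):
    p=proj(n,poly3); m=np.zeros((400,640),np.uint8)
    cv2.fillPoly(m,[np.round((p)*256).astype(np.int32)],255,cv2.LINE_AA,8); return m/255.
def fit(n,mask,hx,hy,z,p0):
    def rect(p):
        c,s=np.cos(p[2]),np.sin(p[2]); return [[p[0]+c*a-s*b,p[1]+s*a+c*b,z] for a,b in [(-hx,-hy),(hx,-hy),(hx,hy),(-hx,hy)]]
    f=lambda q:np.abs(softmask(n,rect([q[0],q[1],q[2]]))-mask).sum()
    best=None
    for k in range(4):
        s=minimize(f,p0,method='Nelder-Mead',options=dict(initial_simplex=np.array([p0]+[np.array(p0)+d for d in np.diag([.006,.006,.06])*(1 if k%2 else -1)]),xatol=1e-5,fatol=.01)); p0=s.x
    return s.x,s.fun
for n in ['top','scene']:
    im=cv2.imread(f'pics/{n}0.png'); hsv=cv2.cvtColor(im,cv2.COLOR_BGR2HSV).astype(int)
    b=im.astype(int)
    blue=(hsv[...,0]>100)&(hsv[...,0]<125)&(hsv[...,1]>120)
    P=proj(n,[[.596,.062,.173]])[0].astype(int); print(n,'hood px',P,b[P[1],P[0]])
    if n=='top': print(im[225,240:258].tolist())
    for thr in ([110,130] if n=='top' else [100]):
        m=(blue&(b[...,0]>thr)).astype(np.uint8)
        nn,l=cv2.connectedComponents(m); hood=(l==l[P[1],P[0]]).astype(float)
        x,f=fit(n,hood,.0775,.060 if 0 else .059,.173,[.596,.062,np.radians(79)]); print(n,thr,'hood',x*[1e3,1e3,57.2958],f,hood.sum())
    # size-free check
E
python3 fit.py
```

```text
top hood px [216 223] [166 100  43]
[[167, 100, 43], [167, 101, 42], [167, 101, 42], [167, 100, 43], [167, 100, 43], [167, 100, 43], [166, 100, 43], [163, 99, 43], [138, 84, 38], [84, 54, 26], [69, 54, 41], [73, 68, 62], [74, 72, 68], [73, 71, 68], [74, 73, 68], [73, 72, 68], [74, 71, 67], [74, 72, 68]]
top 110 hood [596.57528294  63.77627279  78.23194767] 180.5529411764706 3170.0
top 130 hood [597.71790023  64.83426879  77.33817596] 245.1686274509804 3115.0
scene hood px [255 248] [152 104  63]
scene 100 hood [591.98643911  66.27752311  78.72760339] 294.7803921568627 4726.0
```

```bash
cat >> fit.py <<'E'
print('---free')
def fit5(n,mask,p0,z):
    def rect(p):
        c,s=np.cos(p[2]),np.sin(p[2]); return [[p[0]+c*a-s*b,p[1]+s*a+c*b,z] for a,b in [(-p[3],-p[4]),(p[3],-p[4]),(p[3],p[4]),(-p[3],p[4])]]
    f=lambda q:np.abs(softmask(n,rect(q))-mask).sum()
    for k in range(6):
        s=minimize(f,p0,method='Nelder-Mead',options=dict(maxiter=600,initial_simplex=np.array([p0]+[np.array(p0)+d for d in np.diag([.006,.006,.05,.004,.004])*(1 if k%2 else -1)]),xatol=1e-5,fatol=.01)); p0=s.x
    return s.x,s.fun
for n,thr in [('top',110),('scene',110)]:
    im=cv2.imread(f'pics/{n}0.png'); hsv=cv2.cvtColor(im,cv2.COLOR_BGR2HSV).astype(int);b=im.astype(int)
    blue=(hsv[...,0]>100)&(hsv[...,0]<125)&(hsv[...,1]>120)
    P=proj(n,[[.596,.062,.173]])[0].astype(int)
    m=(blue&(b[...,0]>thr)).astype(np.uint8); nn,l=cv2.connectedComponents(m); hood=(l==l[P[1],P[0]]).astype(float)
    x,f=fit5(n,hood,[.596,.064,np.radians(79),.0775,.058],.173); print(n,'hood',np.round(x*[1e3,1e3,57.2958,2e3,2e3],2),f,hood.sum())
    c,s=np.cos(x[2]),np.sin(x[2]); 
    q=proj(n,[[x[0]+c*a-s*bb,x[1]+s*a+c*bb,.173] for a,bb in [(-x[3],-x[4]),(x[3],-x[4]),(x[3],x[4]),(-x[3],x[4])]])
    big=cv2.resize(im,None,fx=4,fy=4,interpolation=cv2.INTER_CUBIC); cv2.polylines(big,[np.round((q+.5)*4-.5).astype(int)],True,(0,255,255),1)
    a=P*4; cv2.imwrite(f'pics/f_{n}.png',big[a[1]-250:a[1]+250,a[0]-300:a[0]+300])
# tray, top
im=cv2.imread('pics/top0.png').astype(int)
roi=np.zeros((400,640),bool); roi[248:305,280:345]=1
g=(im.sum(2)>300)&roi; gr=cv2.morphologyEx(g.astype(np.uint8),cv2.MORPH_CLOSE,np.ones((11,11)))
hsv=cv2.cvtColor(im.astype(np.uint8),cv2.COLOR_BGR2HSV)
gr[(hsv[...,0]>95)&(hsv[...,0]<125)&(hsv[...,1]>100)]=0
gr=cv2.morphologyEx(gr,cv2.MORPH_OPEN,np.ones((5,5)))
x,f=fit5('top',gr.astype(float),[.463,-.158,np.radians(85.5),.06,.045],.016);print('tray',np.round(x*[1e3,1e3,57.2958,2e3,2e3],2),f,gr.sum())
for t in ['tray_center','tray_pull','lever_pad','rack','rack_mouth','counter']:pass
E
python3 fit.py | sed -n '/free/,$p'
```

```text
---free
top hood [596.59  63.55  78.72 150.   113.95] 79.94117647058823 3170.0
scene hood [591.49  69.02  78.93 149.01 114.2 ] 120.7686274509804 4691.0
tray [ 451.25 -156.47   86.21  119.55  118.59] 185.47843137254904 2192
```

View pics/f_top.png

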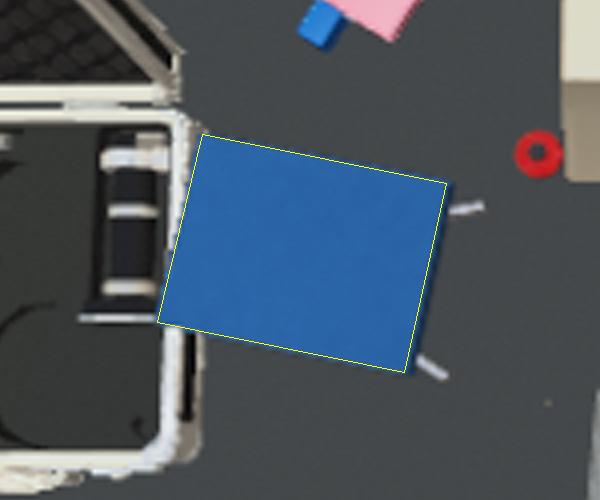

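View pics/f_scene.png

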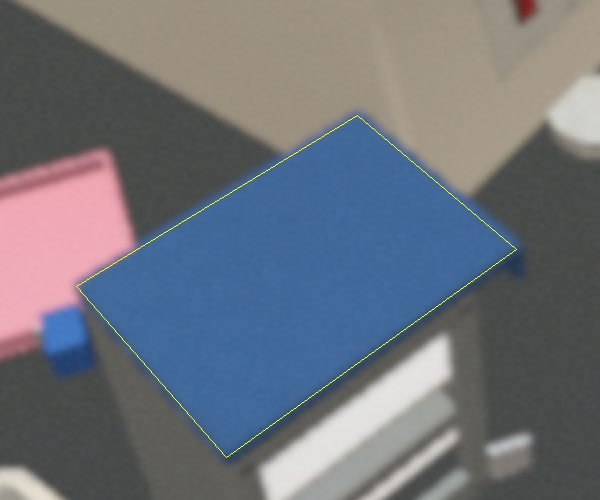

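Run:
```python
from h import *
im=cv2.imread('pics/top0.png');im2=cv2.imread('pics/scene0.png')
cv2.imwrite('pics/fl.png',cv2.resize(im[200:265,235:275],None,fx=9,fy=9,interpolation=cv2.INTER_NEAREST))
a=onz('top',(262,211.5),.024);b=onz('top',(252.5,255),.024);m=(a+b)/2*1000
print(a,b,np.linalg.norm(a-b),m, np.degrees(np.arctan2(*(a-b)[:2][::-1]))+90)
d=np.array([np.cos(np.radians(78.9)),np.sin(np.radians(78.9)),0]);print('origin',m+82*d)
P=cloud('scene',r.camera('scene')[1])
h=P[(np.abs(P[...,0]-.593)<.03)&(np.abs(P[...,1]-.066)<.04)&(P[...,2]>.1)];print('scene hood z',np.median(h[:,2]))
b=P[(np.abs(P[...,0]-.5)<.03)&(np.abs(P[...,1]+.05)<.03)];print('bench z',np.median(b[:,2]))
```

```text
[ 0.64095199 -0.02384368  0.024     ] [ 5.22748766e-01 -7.82694102e-05  2.40000000e-02] 0.12056863967510287 [581.85037799 -11.96097313  24.        ] 78.63193008671054
origin [597.63717924  68.50502532  24.        ]
scene hood z 0.1739336437649987
bench z 0.0010553814356913146
```

View pics/fl.png

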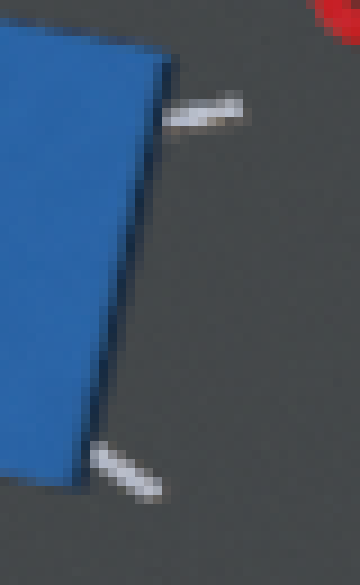

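Run:
```python
from h import *
c=[(x/4+170-.4,y/4+185-.4) for x,y in [(482,291),(660,305),(650,441),(470,428)]]
q=np.array([onz('top',u,.016)*1000 for u in c]);print(q.round(1),q.mean(0))
for i,j in [(1,0),(2,3)]: v=q[j]-q[i];print(np.linalg.norm(v),np.degrees(np.arctan2(v[1],v[0])))
for i,j in [(2,1),(3,0)]: v=q[j]-q[i];print(np.linalg.norm(v),np.degrees(np.arctan2(v[1],v[0])))
```

```text
[[ 516.5 -101.2   16. ]
 [ 506.9 -222.    16. ]
 [ 416.2 -214.8   16. ]
 [ 424.9  -93.8   16. ]] [ 466.11274544 -157.94779727   16.        ]
121.20644549676894 85.47837860711988
121.38148021969302 85.87773609317321
91.04957055935384 -4.521787115214316
91.89576675100058 -4.629079115619399
```

Call:
servo_tool --moves '[{"x": 22,"y": 32,"z": -4,"az": 7.4,"claw": 55},{"x": 22,"y": 32,"z": -4,"az": 7.4,"claw": 55},{"x": 22,"y": 32,"z": -4,"az": 7.4,"claw": 55},{"x": 22,"y": 32,"z": -4,"az": 7.4,"claw": 55},{"x": 22,"y": 32,"z": -4,"az": 7.4,"claw": 55},{"x": 22,"y": 32,"z": -4,"az": 7.4,"claw": 55},{"x": 22,"y": 32,"z": -4,"az": 7.4,"claw": 55},{"x": 21,"y": 31,"z": -4,"az": 7.2,"claw": 55}]'

```text
$.moves[0]: bad value
```

Call:
servo_tool --moves '[{"ax": 7,"ay": -0.55,"z": -10,"claw": 55},{"ax": 7,"ay": -0.55,"z": -10,"claw": 55},{"ax": 7,"ay": -0.55,"z": -10,"claw": 55},{"ax": 7,"ay": -0.55,"z": -10,"claw": 55},{"ax": 7,"ay": -0.55,"z": -10,"claw": 55},{"claw": 55},{"claw": 55}]'

```text
$.moves[0]: bad value
```

Run:
```python
from h import *
o=r.observe();print(o['time_s'],o['ee_pos'],o['ee_rot'].round(3),o['width'],o['force'],o['qpos'].round(2))
R=o['ee_rot'];print('jaw yaw',np.degrees(np.arctan2(R[1,2],R[0,2])),'lean',np.degrees(np.arccos(-R[2,0])))
```

```text
1.65 [ 0.27958697 -0.55897743  0.23131853] [[ 0.     0.894  0.447]
 [-0.     0.447 -0.894]
 [-1.     0.     0.   ]] 0.9998132936096686 [0.88418828 0.36303559 0.51554069] [ 1.04  0.41 -0.01  1.6   0.01  1.13 -0.08]
jaw yaw -63.425588151065924 lean 0.0023944748222534604
```

Call:
servo_tool --moves '[{"claw": 55,"x": 22,"y": 32,"z": -4,"ax": 0,"ay": 0,"az": 7.4}]'

```text
time_s: 1.75
ee_pos: [0.2977, -0.5309, 0.2275]
ee_rot: [[-0.002, 0.833, 0.553], [-0.003, 0.553, -0.833], [-1.0, -0.003, 0.002]]
force: [0.3, -0.3, -0.2]
width: 0.861
```

All keys are required.

Call:
servo_tool --moves '[{"claw": 55,"x": 22,"y": 32,"z": -4,"ax": 0,"ay": 0,"az": 7.4},{"claw": 55,"x": 22,"y": 32,"z": -4,"ax": 0,"ay": 0,"az": 7.4},{"claw": 55,"x": 22,"y": 32,"z": -4,"ax": 0,"ay": 0,"az": 7.4},{"claw": 55,"x": 22,"y": 32,"z": -4,"ax": 0,"ay": 0,"az": 7.4},{"claw": 55,"x": 22,"y": 32,"z": -4,"ax": 0,"ay": 0,"az": 7.4},{"claw": 55,"x": 22,"y": 32,"z": -4,"ax": 0,"ay": 0,"az": 7.4},{"claw": 55,"x": 21,"y": 31,"z": -4,"ax": 0,"ay": 0,"az": 7.2},{"claw": 55,"x": 0,"y": 0,"z": 0,"ax": 0,"ay": 0,"az": 0}]'

```text
time_s: 2.55
ee_pos: [0.4578, -0.2983, 0.1992]
ee_rot: [[0.002, 0.065, 0.998], [0.003, 0.998, -0.065], [-1.0, 0.003, 0.001]]
force: [-0.4, 0.2, -0.7]
width: 0.547
```

Call:
servo_tool --moves '[{"claw": 55,"x": 0,"y": 0,"z": -10,"ax": 7,"ay": -0.55,"az": 0},{"claw": 55,"x": 0,"y": 0,"z": -10,"ax": 7,"ay": -0.55,"az": 0},{"claw": 55,"x": 0,"y": 0,"z": -10,"ax": 7,"ay": -0.55,"az": 0},{"claw": 55,"x": 0,"y": 0,"z": -10,"ax": 7,"ay": -0.55,"az": 0},{"claw": 55,"x": 0,"y": 0,"z": -10,"ax": 7,"ay": -0.55,"az": 0},{"claw": 55,"x": 0,"y": 0,"z": 0,"ax": 0,"ay": 0,"az": 0},{"claw": 55,"x": 0,"y": 0,"z": 0,"ax": 0,"ay": 0,"az": 0}]'

```text
time_s: 3.25
ee_pos: [0.4541, -0.3045, 0.1485]
ee_rot: [[0.045, 0.065, 0.997], [0.573, 0.816, -0.079], [-0.818, 0.575, -0.001]]
force: [1.1, 0.4, 0.8]
width: 0.55
```

```bash
cat > st.py <<'E'
from h import *
o=r.observe();print(o['time_s'],o['ee_pos'].round(4),o['width'],o['force'].round(2),o['qpos'].round(2))
R=o['ee_rot'];print('jaw yaw',np.degrees(np.arctan2(R[1,2],R[0,2])),'lean',np.degrees(np.arccos(-R[2,0])),'jawtilt',np.degrees(R[2,2]),'x',R[:,0].round(3))
E
python3 st.py
```

```text
3.25 [ 0.4541 -0.3045  0.1485] 0.5500768254877297 [1.13 0.36 0.8 ] [ 1.06  0.66 -0.41  1.59 -0.26  1.3   0.72]
jaw yaw -4.552306238774038 lean 35.08210265550889 jawtilt -0.04009117366473 x [ 0.045  0.573 -0.818]
```

Call:
servo_tool --moves '[{"claw": 55,"x": 1,"y": 10,"z": -25,"ax": 0,"ay": 0,"az": 0},{"claw": 55,"x": 1,"y": 10,"z": -25,"ax": 0,"ay": 0,"az": 0},{"claw": 55,"x": 1,"y": 11,"z": -25,"ax": 0,"ay": 0,"az": 0},{"claw": 55,"x": 1,"y": 11,"z": -23,"ax": 0,"ay": 0,"az": 0},{"claw": 55,"x": 0,"y": 0,"z": 0,"ax": 0,"ay": 0,"az": 0}]'

```text
time_s: 3.75
ee_pos: [0.4585, -0.2587, 0.0514]
ee_rot: [[0.042, 0.06, 0.997], [0.573, 0.816, -0.073], [-0.818, 0.575, -0.0]]
force: [0.1, -0.6, 1.0]
width: 0.547
```

```bash
cat > pic.py <<'E'
import sys
from h import *
k=sys.argv[1]
t,_=r.camera('top');s,_=r.camera('scene')
x,y,w=map(int,sys.argv[2:5]);a=cv2.resize(t[y:y+int(w*.75),x:x+w],(800,600),interpolation=cv2.INTER_CUBIC)
cv2.imwrite(f'pics/t{k}.png',a[...,::-1])
x,y,w=map(int,sys.argv[5:8]);a=cv2.resize(s[y:y+int(w*.75),x:x+w],(800,600),interpolation=cv2.INTER_CUBIC)
cv2.imwrite(f'pics/s{k}.png',a[...,::-1])
cv2.imwrite(f'pics/rt{k}.png',t[...,::-1])
E
python3 pic.py 1 270 210 120 300 180 180
```

```text
(no output)
```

View pics/t1.png

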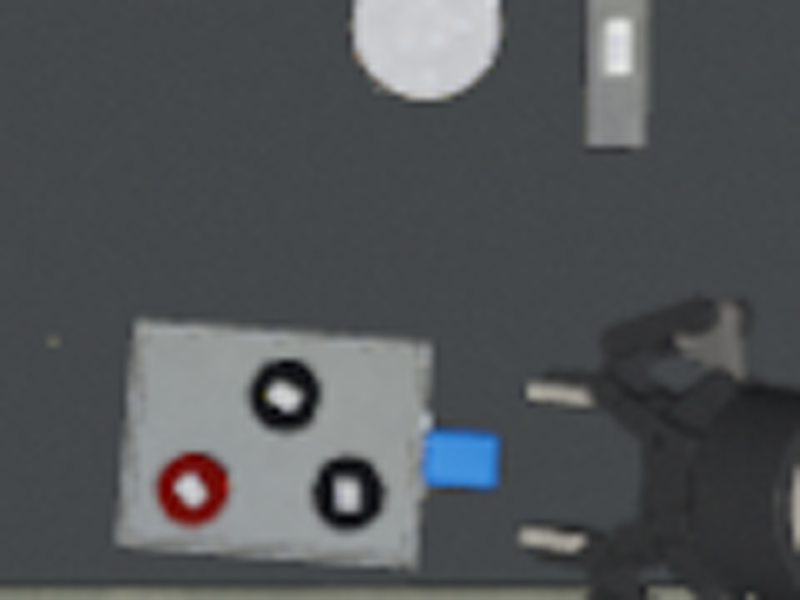

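View pics/s1.png

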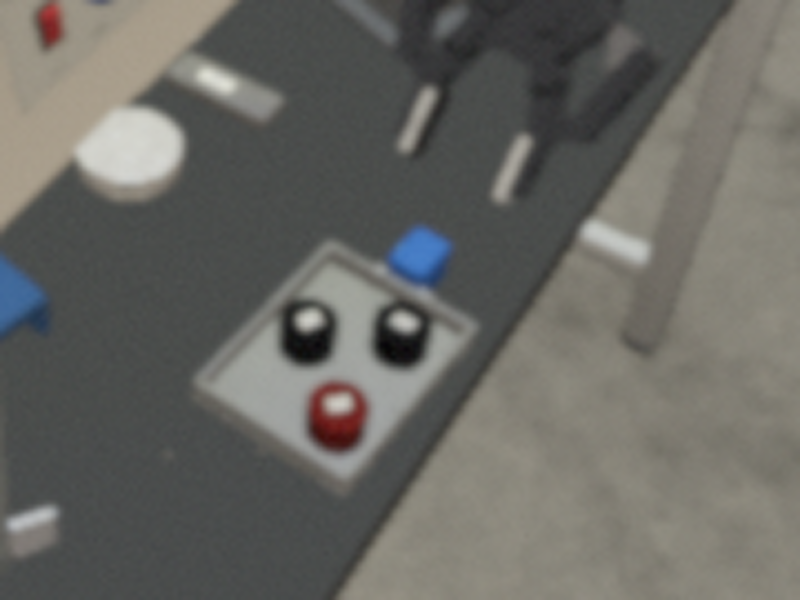

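Call:
servo_tool --moves '[{"claw": 55,"x": 0.5,"y": 6,"z": -11,"ax": 0,"ay": 0,"az": 0},{"claw": 55,"x": 0.5,"y": 6,"z": -10,"ax": 0,"ay": 0,"az": 0},{"claw": 55,"x": 0.5,"y": 6,"z": -10,"ax": 0,"ay": 0,"az": 0},{"claw": 55,"x": 0.5,"y": 6,"z": -9,"ax": 0,"ay": 0,"az": 0},{"claw": 55,"x": 0,"y": 0,"z": 0,"ax": 0,"ay": 0,"az": 0}]'

```text
time_s: 4.35
ee_pos: [0.4599, -0.2362, 0.01]
ee_rot: [[0.043, 0.063, 0.997], [0.575, 0.814, -0.076], [-0.817, 0.577, -0.001]]
force: [-0.0, 0.3, -0.1]
width: 0.551
```

Call:
servo_tool --moves '[{"claw": 40,"x": 0,"y": 0,"z": 0,"ax": 0,"ay": 0,"az": 0},{"claw": 30,"x": 0,"y": 0,"z": 0,"ax": 0,"ay": 0,"az": 0},{"claw": 20,"x": 0,"y": 0,"z": 0,"ax": 0,"ay": 0,"az": 0},{"claw": 10,"x": 0,"y": 0,"z": 0,"ax": 0,"ay": 0,"az": 0},{"claw": 5,"x": 0,"y": 0,"z": 0,"ax": 0,"ay": 0,"az": 0},{"claw": 5,"x": 0,"y": 0,"z": 0,"ax": 0,"ay": 0,"az": 0}]' --grip_force 30

```text
time_s: 4.95
ee_pos: [0.4606, -0.2385, 0.0116]
ee_rot: [[0.045, 0.063, 0.997], [0.573, 0.816, -0.078], [-0.818, 0.575, 0.001]]
force: [-1.6, -1.4, 3.7]
width: 0.249
```

```bash
python3 st.py; python3 pic.py 2 270 210 120 300 180 180
```

```text
4.95 [ 0.4606 -0.2385  0.0116] 0.24898979119523448 [-1.56 -1.43  3.73] [ 0.99  0.8  -0.42  1.76 -0.25  0.99  0.75]
jaw yaw -4.453475582355948 lean 35.07613147953166 jawtilt 0.05733995221329558 x [ 0.045  0.573 -0.818]
```

View pics/t2.png

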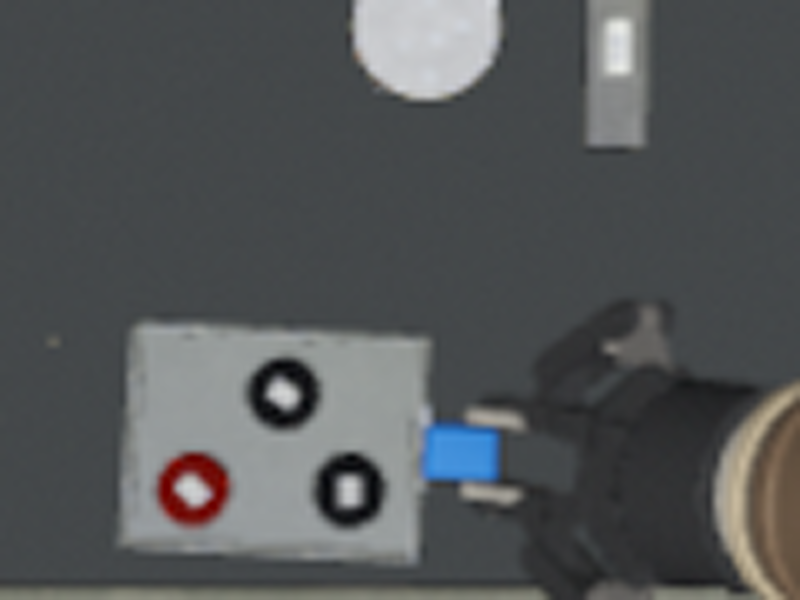

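View pics/s2.png

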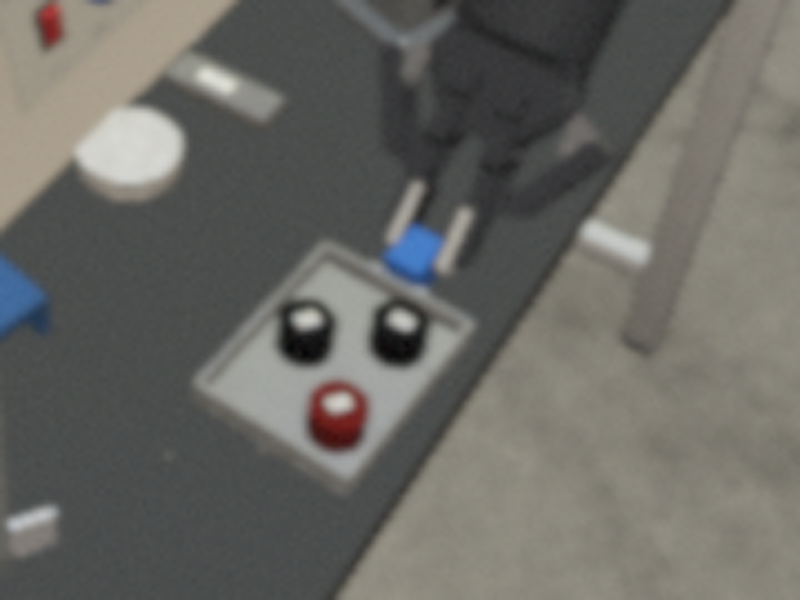

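Call:
servo_tool --moves '[{"claw": 5,"x": 0,"y": 0,"z": 1.2,"ax": 0,"ay": 0,"az": 0},{"claw": 5,"x": 4,"y": 3,"z": 0,"ax": 0,"ay": 0,"az": -0.3},{"claw": 5,"x": 7,"y": 5,"z": 0,"ax": 0,"ay": 0,"az": -0.5},{"claw": 5,"x": 8,"y": 6,"z": 0,"ax": 0,"ay": 0,"az": -0.6},{"claw": 5,"x": 8,"y": 6,"z": 0,"ax": 0,"ay": 0,"az": -0.6},{"claw": 5,"x": 8,"y": 6,"z": 0,"ax": 0,"ay": 0,"az": -0.6},{"claw": 5,"x": 8,"y": 6,"z": 0,"ax": 0,"ay": 0,"az": -0.6},{"claw": 5,"x": 8,"y": 6,"z": 0,"ax": 0,"ay": 0,"az": -0.6}]' --grip_force 40

```text
time_s: 5.85
ee_pos: [0.5123, -0.1993, 0.0125]
ee_rot: [[0.083, 0.117, 0.99], [0.569, 0.81, -0.144], [-0.818, 0.575, 0.001]]
force: [-0.8, -0.7, -1.6]
width: 0.244
```

Call:
servo_tool --moves '[{"claw": 5,"x": 8,"y": 6,"z": 0,"ax": 0,"ay": 0,"az": -0.6},{"claw": 5,"x": 8,"y": 6,"z": 0,"ax": 0,"ay": 0,"az": -0.6},{"claw": 5,"x": 8,"y": 6,"z": 0,"ax": 0,"ay": 0,"az": -0.6},{"claw": 5,"x": 8,"y": 6,"z": 0,"ax": 0,"ay": 0,"az": -0.6},{"claw": 5,"x": 6,"y": 5,"z": 0,"ax": 0,"ay": 0,"az": -0.5},{"claw": 5,"x": 2,"y": 1,"z": 0,"ax": 0,"ay": 0,"az": 0},{"claw": 5,"x": 0,"y": 0,"z": 0,"ax": 0,"ay": 0,"az": 0},{"claw": 5,"x": 0,"y": 0,"z": 0,"ax": 0,"ay": 0,"az": 0}]'

```text
time_s: 6.65
ee_pos: [0.5515, -0.1701, 0.0125]
ee_rot: [[0.112, 0.158, 0.981], [0.564, 0.803, -0.193], [-0.818, 0.575, 0.001]]
force: [0.3, 2.3, -2.3]
width: 0.244
```

```bash
python3 st.py; python3 pic.py 3 230 190 120 250 190 180
```

```text
6.65 [ 0.5515 -0.1701  0.0125] 0.24433517048360331 [ 0.3   2.31 -2.3 ] [ 0.85  0.81 -0.44  1.74 -0.35  0.87  0.57]
jaw yaw -11.15242879207641 lean 35.1118717305056 jawtilt 0.032448583941774814 x [ 0.112  0.564 -0.818]
```

View pics/t3.png

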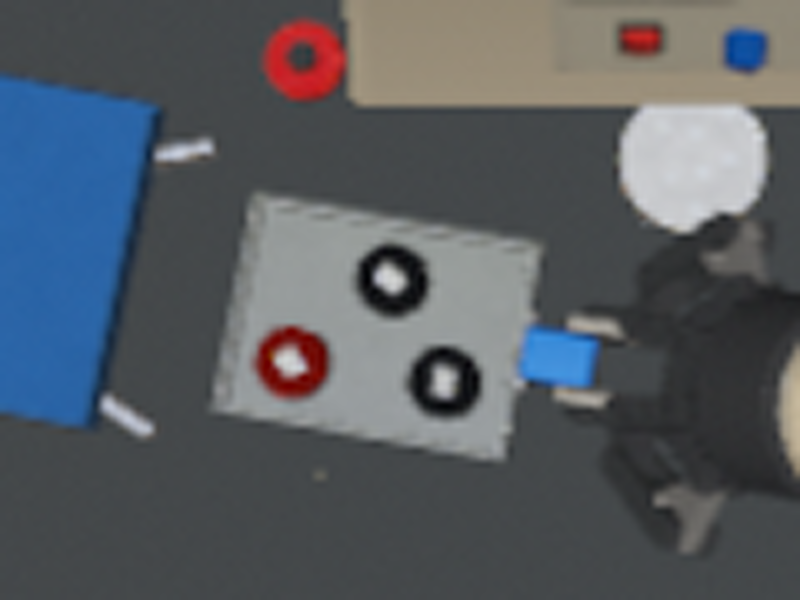

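View pics/s3.png

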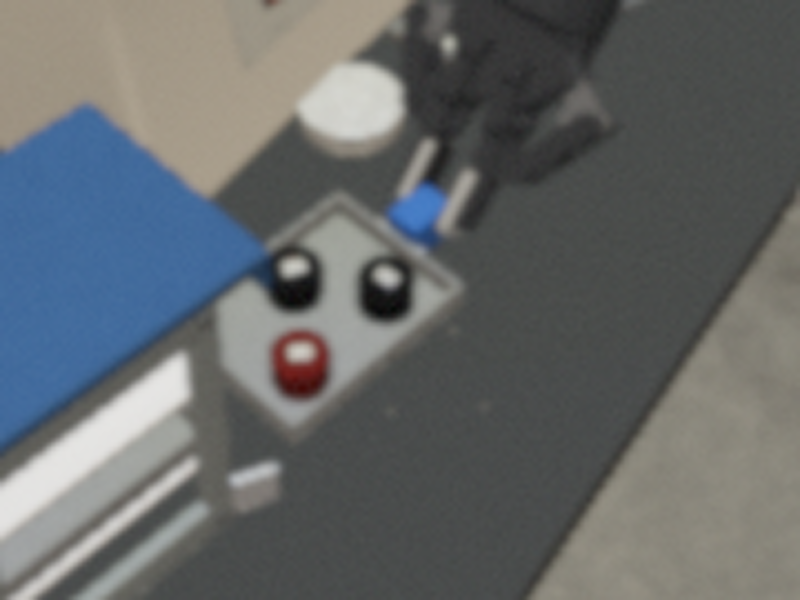

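```bash
cat > rk.py <<'E'
from h import *
O=np.array([597.5,69.5]);A=np.radians(78.8);a=np.array([np.cos(A),np.sin(A)]);l=np.array([-a[1],a[0]])
def rel(p): p=np.asarray(p)[:2]-O; return np.array([p@a,p@l])
def t(pts,x0,y0,s,z): return np.array([onz('top',(x*s+x0-.5+s/2,y*s+y0-.5+s/2),z)*1000 for x,y in pts])
E
python3 - <<'E'
from rk import *
q=t([(257,192),(543,241),(503,461),(212,411)],230,190,.15,.016)
print([rel(p).round(1) for p in q],rel(q.mean(0)),q.mean(0))
for i,j in [(1,0),(2,3)]: v=q[j]-q[i];print(np.linalg.norm(v),np.degrees(np.arctan2(v[1],v[0])))
for i,j in [(2,1),(3,0)]: v=q[j]-q[i];print(np.linalg.norm(v),np.degrees(np.arctan2(v[1],v[0])))
f=t([(213,147),(152,432),(157,155),(100,400)],230,190,.15,.024);print([rel(p).round(1) for p in f])
f=r.observe()['ee_pos']*1000;print('tcp',rel(f))
E
```

```text
[array([-102.4,  -46.1]), array([-222.1,  -49.1]), array([-223.7,   42.1]), array([-103.1,   45.3])] [-162.80590268   -1.93675495] [567.77737087 -90.58147389  16.        ]
119.71384707388474 80.2310397182002
120.6499629610603 80.32529485657635
91.1967538484103 -10.195198437296078
91.40696427768994 -10.780941409388907
[array([-81.9, -60.2]), array([-82.1,  58.2]), array([-60. , -52.5]), array([-58.6,  49.8])]
tcp [-244.14983431   -1.3857112 ]
```

Call:
servo_tool --moves '[{"claw": 5,"x": -1.4,"y": 0.3,"z": 0,"ax": 0,"ay": 0,"az": -0.5},{"claw": 5,"x": 0.8,"y": 3.9,"z": 0,"ax": 0,"ay": 0,"az": 0},{"claw": 5,"x": 1.55,"y": 7.85,"z": 0,"ax": 0,"ay": 0,"az": 0},{"claw": 5,"x": 1.55,"y": 7.85,"z": 0,"ax": 0,"ay": 0,"az": 0},{"claw": 5,"x": 1.55,"y": 7.85,"z": 0,"ax": 0,"ay": 0,"az": 0},{"claw": 5,"x": 1.55,"y": 7.85,"z": 0,"ax": 0,"ay": 0,"az": 0},{"claw": 5,"x": 1.2,"y": 5.9,"z": 0,"ax": 0,"ay": 0,"az": 0},{"claw": 5,"x": 0,"y": 0,"z": 0,"ax": 0,"ay": 0,"az": 0}]'

```text
time_s: 7.55
ee_pos: [0.5585, -0.1267, 0.0127]
ee_rot: [[0.116, 0.163, 0.98], [0.564, 0.801, -0.2], [-0.817, 0.576, 0.001]]
force: [0.2, 1.2, -2.0]
width: 0.246
```

```bash
python3 st.py; python3 pic.py 4 220 190 120 250 190 180; python3 -c "
from rk import *
print(rel(r.observe()['ee_pos']*1000))"
```

```text
7.55 [ 0.5585 -0.1267  0.0127] 0.24571941254531285 [ 0.22  1.16 -1.98] [ 0.81  0.8  -0.46  1.79 -0.38  0.81  0.53]
jaw yaw -11.53045792017573 lean 35.16685440945677 jawtilt 0.030457550195196016 x [ 0.116  0.564 -0.817]
[-2.01356256e+02  7.42203917e-02]
```

View pics/t4.png

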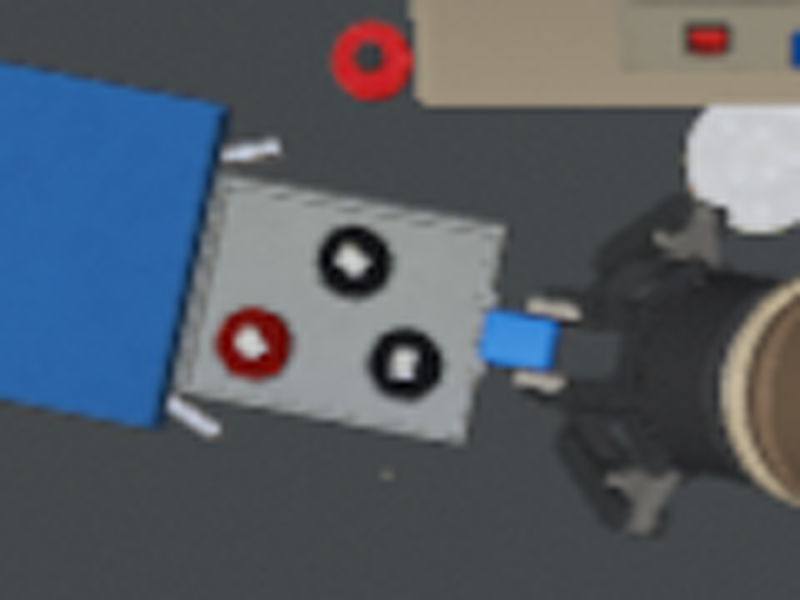

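Run:
```python
from rk import *
q=t([(503,227),(463,442)],220,190,.15,.016);print([rel(p).round(1) for p in q],rel(q.mean(0)))
q=t([(225,178),(183,397)],220,190,.15,.016);print([rel(p).round(1) for p in q],rel(q.mean(0)))
q=t([(227,157),(172,402),(280,147),(218,433)],220,190,.15,.024);print([rel(p).round(1) for p in q],rel(q[:2].mean(0)),rel(q[2:].mean(0)))
```

```text
[array([-177.9,  -46.2]), array([-179.5,   43. ])] [-178.68986164   -1.62749235]
[array([-61.2, -43.9]), array([-63.4,  47.4])] [-62.30605231   1.76395028]
[array([-61.6, -51.9]), array([-60.9,  50.1]), array([-82.1, -60.2]), array([-81.9,  58.7])] [-61.22539569  -0.91171489] [-81.9802177   -0.75380646]
```

Call:
servo_tool --moves '[{"claw": 5,"x": -1.3,"y": 0.3,"z": 0,"ax": 0,"ay": 0,"az": -1.5},{"claw": 5,"x": 0.8,"y": 3.9,"z": 0,"ax": 0,"ay": 0,"az": 0},{"claw": 5,"x": 1.2,"y": 5.9,"z": 0,"ax": 0,"ay": 0,"az": 0},{"claw": 5,"x": 1.2,"y": 5.9,"z": 0,"ax": 0,"ay": 0,"az": 0},{"claw": 5,"x": 1.2,"y": 5.9,"z": 0,"ax": 0,"ay": 0,"az": 0},{"claw": 5,"x": 0,"y": 0,"z": 0,"ax": 0,"ay": 0,"az": 0}]'

```text
time_s: 8.25
ee_pos: [0.5617, -0.1048, 0.0128]
ee_rot: [[0.13, 0.184, 0.974], [0.561, 0.796, -0.226], [-0.817, 0.576, 0.001]]
force: [-0.4, -0.7, -2.9]
width: 0.246
```

```bash
python3 st.py; python3 pic.py 5 220 190 120 250 190 180; python3 -c "
from rk import *
print(rel(r.observe()['ee_pos']*1000))"
```

```text
8.25 [ 0.5617 -0.1048  0.0128] 0.24637375497728042 [-0.36 -0.73 -2.85] [ 0.79  0.78 -0.48  1.83 -0.4   0.76  0.51]
jaw yaw -13.033000025186443 lean 35.167813045889034 jawtilt 0.03548922211584693 x [ 0.13   0.561 -0.817]
[-179.01559668    1.29863306]
```

View pics/t5.png

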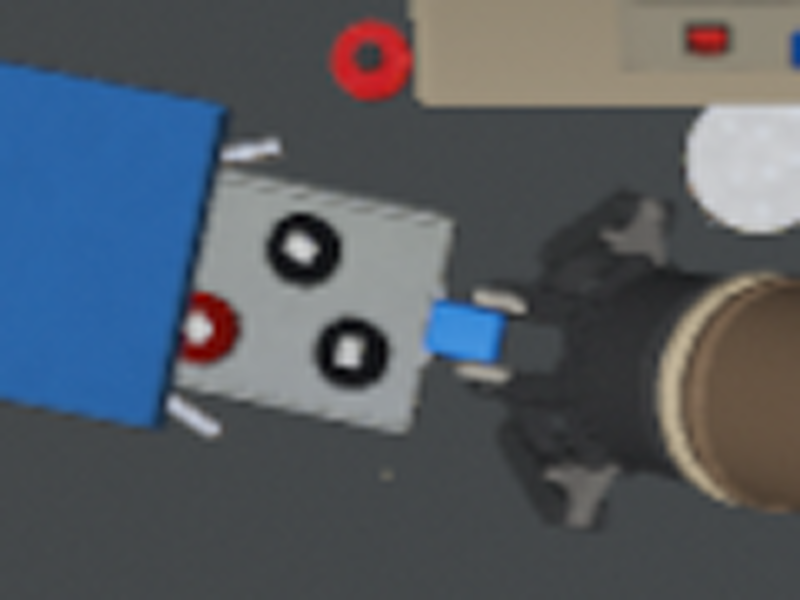

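Run:
```python
from rk import *
for pp in [[(455,219),(407,433)],[(230,171),(180,386)]]:
    q=t(pp,220,190,.15,.016);print([rel(p).round(1) for p in q],rel(q.mean(0)))
```

```text
[array([-157.8,  -45.7]), array([-156.3,   43.9])] [-157.08750039   -0.89984385]
[array([-62.6, -47.1]), array([-61.3,  43.3])] [-61.92817156  -1.92270974]
```

Call:
servo_tool --moves '[{"claw": 5,"x": 0.3,"y": 4,"z": 0,"ax": 0,"ay": 0,"az": 0.4},{"claw": 5,"x": 1.4,"y": 6.9,"z": 0,"ax": 0,"ay": 0,"az": 0},{"claw": 5,"x": 1.4,"y": 6.9,"z": 0,"ax": 0,"ay": 0,"az": 0},{"claw": 5,"x": 1.4,"y": 6.9,"z": 0,"ax": 0,"ay": 0,"az": 0},{"claw": 5,"x": 1.4,"y": 6.9,"z": 0,"ax": 0,"ay": 0,"az": 0},{"claw": 5,"x": 0.8,"y": 3.9,"z": 0,"ax": 0,"ay": 0,"az": 0},{"claw": 5,"x": 0,"y": 0,"z": 0,"ax": 0,"ay": 0,"az": 0}]'

```text
time_s: 9.05
ee_pos: [0.5682, -0.0698, 0.0127]
ee_rot: [[0.127, 0.179, 0.976], [0.562, 0.798, -0.219], [-0.818, 0.576, 0.001]]
force: [0.2, 0.8, -1.9]
width: 0.245
```

```bash
python3 st.py; python3 pic.py 6 220 190 120 250 190 180; python3 -c "
from rk import *
print(rel(r.observe()['ee_pos']*1000))"
```

```text
9.05 [ 0.5682 -0.0698  0.0127] 0.2445827313932375 [ 0.24  0.82 -1.88] [ 0.75  0.78 -0.49  1.85 -0.42  0.71  0.48]
jaw yaw -12.650538810892092 lean 35.149045146625824 jawtilt 0.0315264143044909 x [ 0.127  0.562 -0.818]
[-143.27328617    1.64559459]
```

View pics/t6.png

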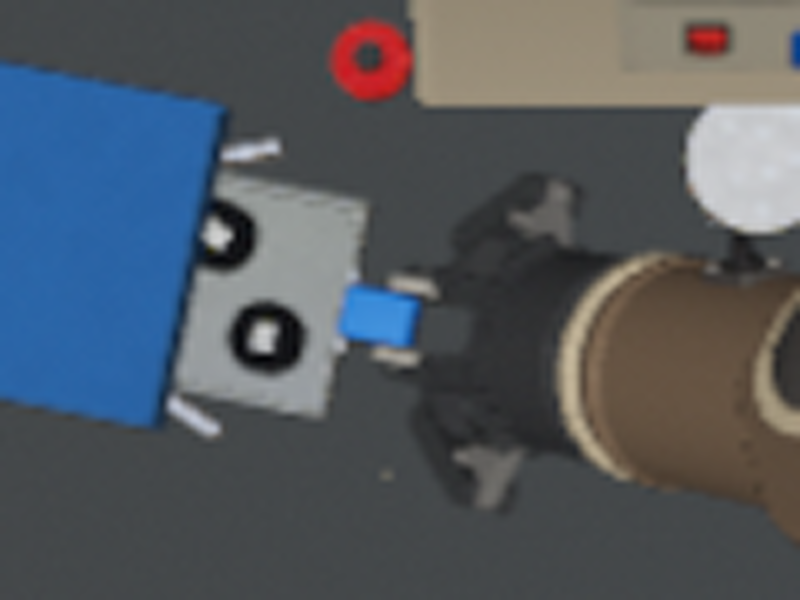

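View pics/s6.png

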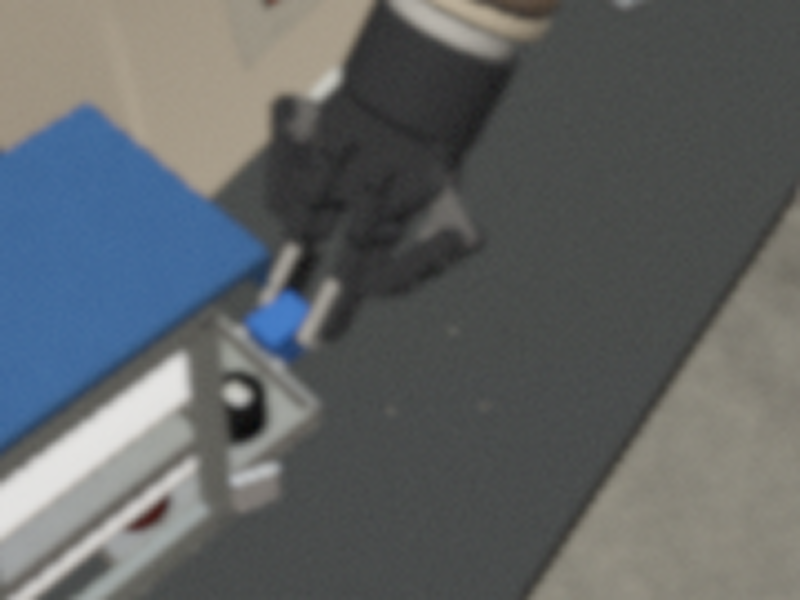

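Call:
servo_tool --moves '[{"claw": 5,"x": 0.8,"y": 3.9,"z": 0,"ax": 0,"ay": 0,"az": 0},{"claw": 5,"x": 1.4,"y": 6.9,"z": 0,"ax": 0,"ay": 0,"az": 0},{"claw": 5,"x": 1.4,"y": 6.9,"z": 0,"ax": 0,"ay": 0,"az": 0},{"claw": 5,"x": 1.4,"y": 6.9,"z": 0,"ax": 0,"ay": 0,"az": 0},{"claw": 5,"x": 1.4,"y": 6.9,"z": 0,"ax": 0,"ay": 0,"az": 0},{"claw": 5,"x": 1.4,"y": 6.9,"z": 0,"ax": 0,"ay": 0,"az": 0},{"claw": 5,"x": 1.2,"y": 5.9,"z": 0,"ax": 0,"ay": 0,"az": 0},{"claw": 5,"x": 0,"y": 0,"z": 0,"ax": 0,"ay": 0,"az": 0}]'

```text
time_s: 9.95
ee_pos: [0.5772, -0.0251, 0.0127]
ee_rot: [[0.126, 0.179, 0.976], [0.562, 0.798, -0.219], [-0.818, 0.576, 0.0]]
force: [-1.0, 1.1, -1.1]
width: 0.244
```

```bash
python3 st.py; python3 pic.py 7 220 190 120 250 190 180; python3 -c "
from rk import *
print(rel(r.observe()['ee_pos']*1000))"
```

```text
9.95 [ 0.5772 -0.0251  0.0127] 0.24412029239622968 [-1.04  1.14 -1.08] [ 0.69  0.77 -0.51  1.88 -0.44  0.66  0.44]
jaw yaw -12.63983151683759 lean 35.160512767985715 jawtilt 0.028517219156021092 x [ 0.126  0.562 -0.818]
[-97.95760188   1.44113454]
```

View pics/t7.png

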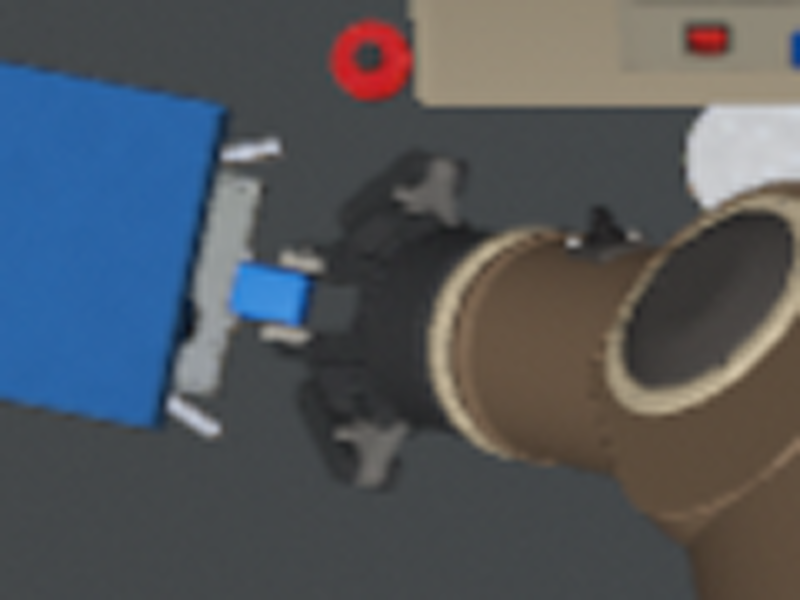

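Call:
servo_tool --moves '[{"claw": 5,"x": 0.8,"y": 3.9,"z": 0,"ax": 0,"ay": 0,"az": 0},{"claw": 5,"x": 0.8,"y": 3.9,"z": 0,"ax": 0,"ay": 0,"az": 0},{"claw": 5,"x": 0.6,"y": 2.9,"z": 0,"ax": 0,"ay": 0,"az": 0},{"claw": 5,"x": 0.4,"y": 2,"z": 0,"ax": 0,"ay": 0,"az": 0},{"claw": 5,"x": 0,"y": 0,"z": 0,"ax": 0,"ay": 0,"az": 0}]'

```text
time_s: 10.55
ee_pos: [0.5798, -0.0135, 0.0126]
ee_rot: [[0.127, 0.179, 0.976], [0.561, 0.798, -0.22], [-0.818, 0.575, 0.001]]
force: [0.2, 1.2, -2.3]
width: 0.244
```

Call:
servo_tool --moves '[{"claw": 5,"x": 0.3,"y": 1.5,"z": 0,"ax": 0,"ay": 0,"az": 0},{"claw": 5,"x": 0.3,"y": 1.5,"z": 0,"ax": 0,"ay": 0,"az": 0}]'

```text
time_s: 10.75
ee_pos: [0.5804, -0.0112, 0.0124]
ee_rot: [[0.127, 0.18, 0.975], [0.561, 0.798, -0.221], [-0.818, 0.575, 0.001]]
force: [-0.8, -1.1, -1.4]
width: 0.245
```

```bash
python3 st.py; python3 pic.py 8 220 190 120 250 190 180; python3 -c "
from rk import *
print(rel(r.observe()['ee_pos']*1000))"
```

```text
10.75 [ 0.5804 -0.0112  0.0124] 0.24490919585751625 [-0.76 -1.08 -1.36] [ 0.66  0.77 -0.52  1.88 -0.45  0.64  0.42]
jaw yaw -12.754540252262274 lean 35.0952755653716 jawtilt 0.03994833336482255 x [ 0.127  0.561 -0.818]
[-82.09933705   1.14527265]
```

View pics/t8.png

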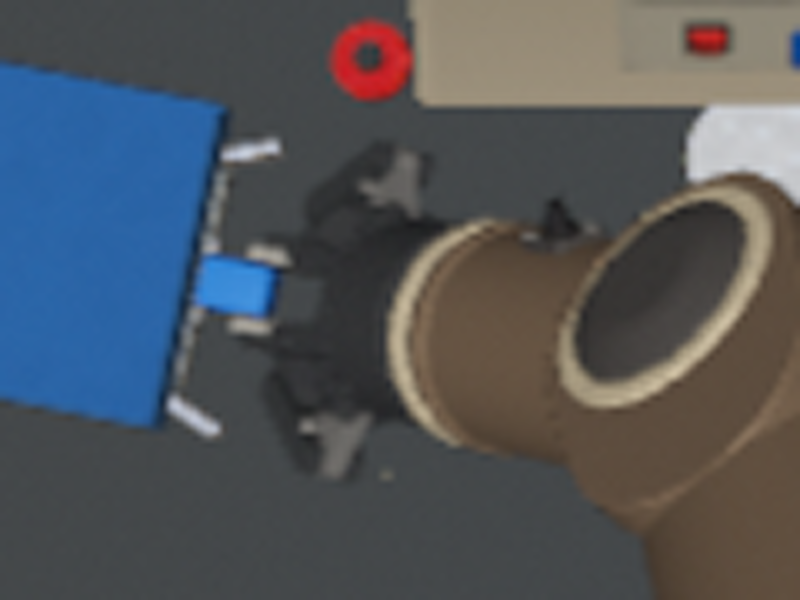

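Nearly home; creep in until the back stop pushes back.

Call:
servo_tool --moves '[{"claw": 5,"x": 0.2,"y": 1,"z": 0,"ax": 0,"ay": 0,"az": 0},{"claw": 5,"x": 0,"y": 0,"z": 0,"ax": 0,"ay": 0,"az": 0}]'

```text
time_s: 11.05
ee_pos: [0.5806, -0.01, 0.0125]
ee_rot: [[0.127, 0.18, 0.975], [0.561, 0.798, -0.22], [-0.818, 0.575, 0.001]]
force: [-0.5, 0.3, -1.9]
width: 0.244
```

Call:
servo_tool --moves '[{"claw": 5,"x": 0.2,"y": 1,"z": 0,"ax": 0,"ay": 0,"az": 0},{"claw": 5,"x": 0,"y": 0,"z": 0,"ax": 0,"ay": 0,"az": 0}]'

```text
time_s: 11.25
ee_pos: [0.5808, -0.009, 0.0125]
ee_rot: [[0.127, 0.18, 0.975], [0.561, 0.798, -0.221], [-0.818, 0.575, 0.001]]
force: [-0.2, -0.8, -2.1]
width: 0.246
```

Call:
servo_tool --moves '[{"claw": 5,"x": 0.2,"y": 1,"z": 0,"ax": 0,"ay": 0,"az": 0},{"claw": 5,"x": 0,"y": 0,"z": 0,"ax": 0,"ay": 0,"az": 0}]'

```text
time_s: 11.45
ee_pos: [0.581, -0.0079, 0.0125]
ee_rot: [[0.127, 0.18, 0.975], [0.561, 0.798, -0.22], [-0.818, 0.575, 0.001]]
force: [0.1, 0.0, -2.3]
width: 0.245
```

Call:
servo_tool --moves '[{"claw": 5,"x": 0.2,"y": 1,"z": 0,"ax": 0,"ay": 0,"az": 0},{"claw": 5,"x": 0,"y": 0,"z": 0,"ax": 0,"ay": 0,"az": 0}]'

```text
time_s: 11.65
ee_pos: [0.5812, -0.0069, 0.0126]
ee_rot: [[0.127, 0.18, 0.975], [0.561, 0.798, -0.22], [-0.818, 0.575, 0.001]]
force: [-0.5, 0.3, -2.4]
width: 0.248
```

Call:
servo_tool --moves '[{"claw": 5,"x": 0.2,"y": 1,"z": 0,"ax": 0,"ay": 0,"az": 0},{"claw": 5,"x": 0,"y": 0,"z": 0,"ax": 0,"ay": 0,"az": 0}]'

```text
time_s: 11.85
ee_pos: [0.5816, -0.0066, 0.0124]
ee_rot: [[0.128, 0.18, 0.975], [0.56, 0.798, -0.221], [-0.818, 0.575, 0.001]]
force: [0.8, -2.5, -2.1]
width: 0.242
```

Call:
servo_tool --moves '[{"claw": 5,"x": 0.2,"y": 1,"z": 0,"ax": 0,"ay": 0,"az": 0},{"claw": 5,"x": 0,"y": 0,"z": 0,"ax": 0,"ay": 0,"az": 0}]'

```text
time_s: 12.05
ee_pos: [0.5819, -0.0066, 0.0122]
ee_rot: [[0.129, 0.181, 0.975], [0.559, 0.799, -0.222], [-0.819, 0.574, 0.002]]
force: [-0.7, -5.1, -0.5]
width: 0.245
```

Call:
servo_tool --moves '[{"claw": 5,"x": 0.2,"y": 1,"z": 0,"ax": 0,"ay": 0,"az": 0},{"claw": 5,"x": 0,"y": 0,"z": 0,"ax": 0,"ay": 0,"az": 0}]'

```text
time_s: 12.25
ee_pos: [0.5822, -0.0065, 0.012]
ee_rot: [[0.129, 0.181, 0.975], [0.558, 0.799, -0.223], [-0.82, 0.573, 0.002]]
force: [-1.6, -8.9, -0.1]
width: 0.245
```

Call:
servo_tool --moves '[{"claw": 25,"x": 0,"y": 0,"z": 0,"ax": 0,"ay": 0,"az": 0},{"claw": 30,"x": 0,"y": 0,"z": 0,"ax": 0,"ay": 0,"az": 0},{"claw": 40,"x": 0,"y": 0,"z": 0,"ax": 0,"ay": 0,"az": 0},{"claw": 50,"x": 0,"y": 0,"z": 0,"ax": 0,"ay": 0,"az": 0},{"claw": 50,"x": 0,"y": 0,"z": 0,"ax": 0,"ay": 0,"az": 0}]'

```text
time_s: 12.75
ee_pos: [0.5817, -0.0034, 0.0127]
ee_rot: [[0.127, 0.179, 0.976], [0.561, 0.798, -0.22], [-0.818, 0.576, 0.001]]
force: [0.1, 0.0, 0.3]
width: 0.497
```

Call:
servo_tool --moves '[{"claw": 50,"x": -0.6,"y": -2.8,"z": 4.1,"ax": 0,"ay": 0,"az": 0},{"claw": 50,"x": -1.2,"y": -5.6,"z": 8.2,"ax": 0,"ay": 0,"az": 0},{"claw": 50,"x": -2.4,"y": -11.2,"z": 16.4,"ax": 0,"ay": 0,"az": 0},{"claw": 50,"x": -4,"y": -17,"z": 25,"ax": 0,"ay": 0,"az": 0},{"claw": 50,"x": -5,"y": -23,"z": 33,"ax": 0,"ay": 0,"az": 0},{"claw": 50,"x": -5,"y": -25,"z": 25,"ax": 0,"ay": 0,"az": 0},{"claw": 50,"x": -5,"y": -35,"z": 15,"ax": 0,"ay": 0,"az": 0},{"claw": 50,"x": 0,"y": 0,"z": 0,"ax": 0,"ay": 0,"az": 0}]'

```text
time_s: 13.55
ee_pos: [0.5594, -0.131, 0.1415]
ee_rot: [[0.135, 0.184, 0.974], [0.555, 0.8, -0.228], [-0.821, 0.571, 0.006]]
force: [-0.8, -0.6, 0.2]
width: 0.499
```

```bash
python3 st.py; python3 pic.py 9 220 190 120 200 190 180
python3 - <<'E'
from h import *
for n in ['top','scene']:
    for t,z in [('counter',0),('lever_pad',.072),('tray_pull',.015),('mount_0_center',.0135)]:
        for o in r.tip_of(n,t)[:3]: print(n,t,round(o['score'],2),np.round(o['xy'],1),np.round(onz(n,o['xy'],z),4))
E
```

```text
13.55 [ 0.5594 -0.131   0.1415] 0.49866389757666246 [-0.78 -0.58  0.23] [ 0.83  0.6  -0.48  1.76 -0.41  0.99  0.43]
jaw yaw -13.184503758113198 lean 34.814850029164504 jawtilt 0.31514916803527004 x [ 0.135  0.555 -0.821]
top counter 0.88 [413.2 233.7] [ 0.5811 -0.4418  0.    ]
top lever_pad 0.43 [361.6 218.4] [ 0.6172 -0.2912  0.072 ]
top tray_pull 0.91 [218.7 165.1] [0.773  0.1016 0.015 ]
top tray_pull 0.44 [255.  231.9] [ 0.5857 -0.0043  0.015 ]
top tray_pull 0.18 [415.1 232.3] [ 0.584  -0.4438  0.015 ]
scene counter 0.69 [386.4 177.6] [ 0.5862 -0.4431  0.    ]
scene lever_pad 0.39 [412.6 173. ] [ 0.5043 -0.4155  0.072 ]
scene tray_pull 0.86 [197.3 269.9] [0.7645 0.095  0.015 ]
scene mount_0_center 0.61 [277.7 300.6] [0.5725 0.0508 0.0135]
```

View pics/t9.png

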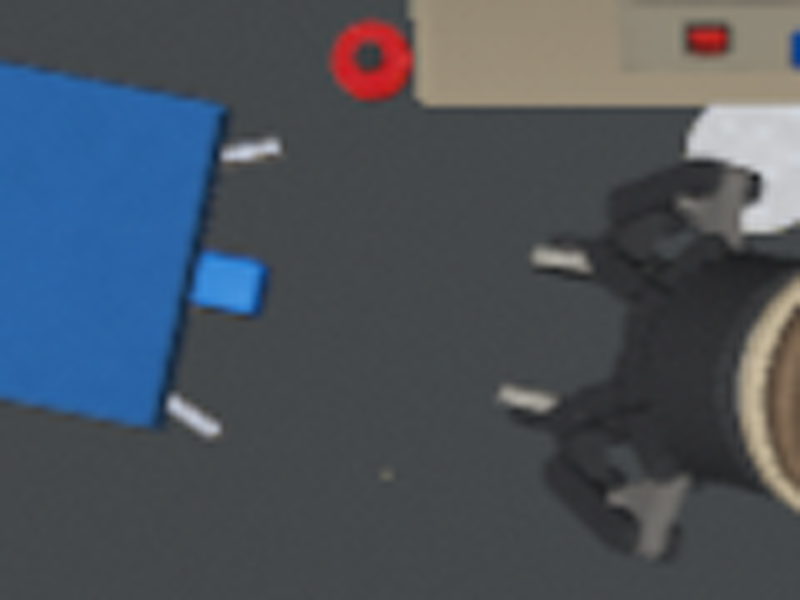

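View pics/s9.png

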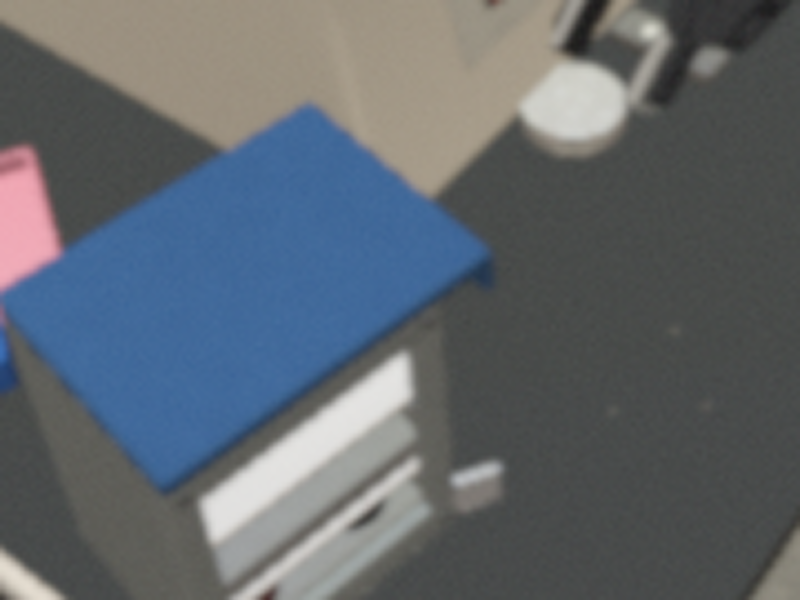

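Run:
```python
from rk import *
q=t([(266,259),(254,313),(262,286)],220,190,.15,.028);print([rel(p).round(1) for p in q])
# initial pull for comparison (t2? raw top0): known tray centre
im=cv2.imread('pics/rt9.png');print(im[231:234,244:264].tolist()[1])
s=cv2.imread('pics/top0.png')
# dial centre
cv2.imwrite('pics/dial.png',cv2.resize(s[205:275,395:445],None,fx=8,fy=8,interpolation=cv2.INTER_CUBIC))
```

```text
[array([-86.8, -14. ]), array([-86.6,   8.4]), array([-87.5,  -2.9])]
[[167, 100, 43], [166, 100, 43], [157, 97, 42], [117, 75, 35], [89, 54, 26], [176, 107, 44], [216, 138, 58], [216, 139, 59], [217, 141, 60], [217, 141, 61], [218, 142, 63], [217, 141, 62], [218, 142, 63], [214, 137, 58], [182, 109, 42], [104, 59, 22], [80, 63, 51], [74, 72, 68], [74, 72, 68], [74, 72, 68]]
```

View pics/dial.png

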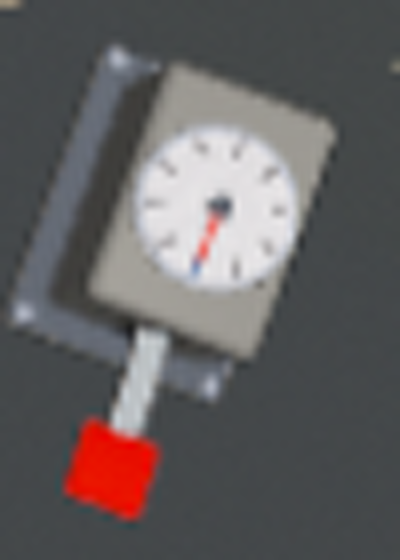

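Call:
servo_tool --moves '[{"claw": 20,"x": -9,"y": -39,"z": 0,"ax": -4.9,"ay": 1.15,"az": 0},{"claw": 0,"x": -9,"y": -40,"z": 0,"ax": -4.9,"ay": 1.15,"az": 0},{"claw": 0,"x": -9,"y": -40,"z": 0,"ax": -4.9,"ay": 1.15,"az": 0},{"claw": 0,"x": -9,"y": -40,"z": 0,"ax": -4.9,"ay": 1.15,"az": 0},{"claw": 0,"x": -9,"y": -40,"z": 0,"ax": -4.9,"ay": 1.15,"az": 0},{"claw": 0,"x": -9,"y": -40,"z": 0,"ax": -4.9,"ay": 1.15,"az": 0},{"claw": 0,"x": -7,"y": -38,"z": 0,"ax": -4.5,"ay": 1,"az": 0},{"claw": 0,"x": 0,"y": 0,"z": 0,"ax": 0,"ay": 0,"az": 0}]' --grip_force 30

```text
time_s: 14.85
ee_pos: [0.4966, -0.4038, 0.1393]
ee_rot: [[-0.003, 0.224, 0.975], [0.001, 0.975, -0.224], [-1.0, 0.001, -0.003]]
force: [0.1, 0.7, 0.1]
width: -0.001
```

```bash
python3 st.py; python3 pic.py 10 370 200 100 330 110 140
python3 - <<'E'
from rk import *
p=t([(220,205)],395,205,.125,.088)[0];pad=np.array([500.6,-410.7]);v=p[:2]-pad;print(p,np.linalg.norm(v),np.degrees(np.arctan2(v[1],v[0])))
E
```

```text
14.85 [ 0.4966 -0.4038  0.1393] -0.0013846890092833366 [0.07 0.75 0.1 ] [ 0.73  0.53 -0.17  1.64  0.1   0.98  0.3 ]
jaw yaw -12.91982365772491 lean 0.18047285649319042 jawtilt -0.17581427015691423 x [-0.003  0.001 -1.   ]
[ 585.0021656  -444.95807768   88.        ] 91.08974390182605 -22.09178977392931
```

View pics/t10.png

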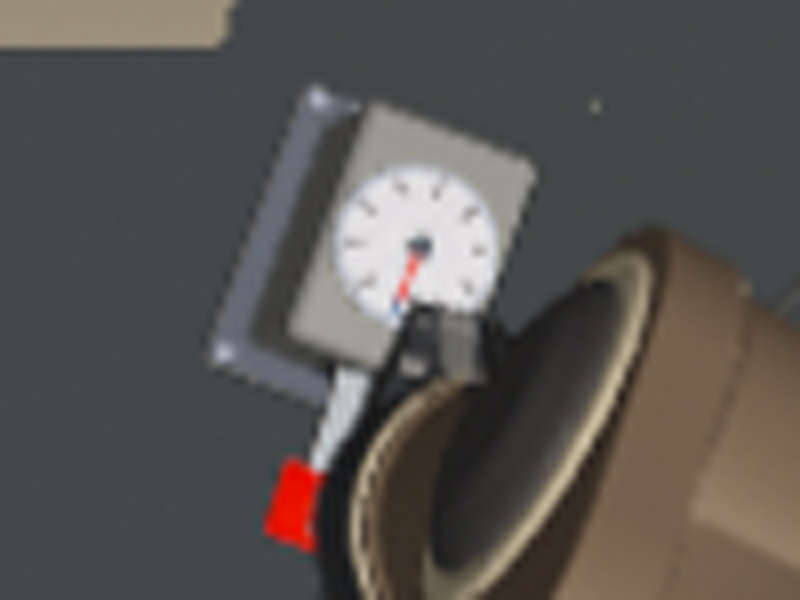

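View pics/s10.png

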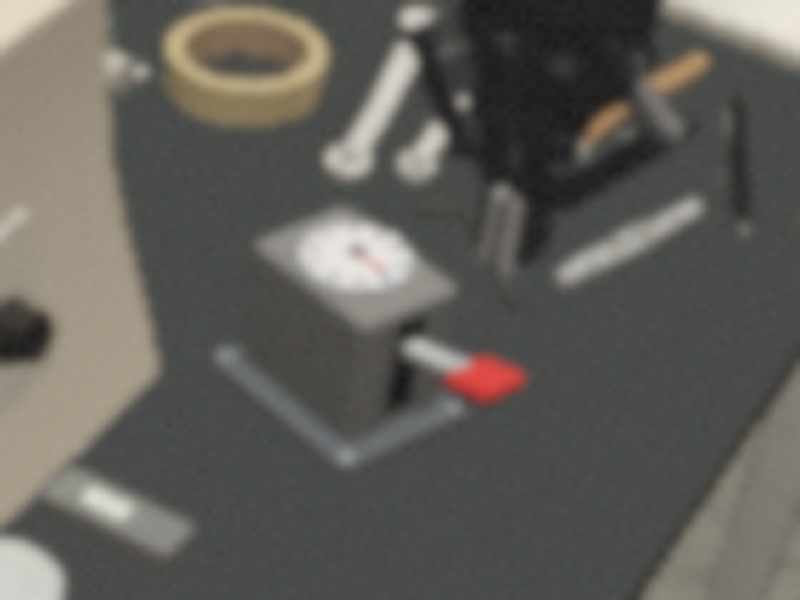

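Call:
servo_tool --moves '[{"claw": 0,"x": 1,"y": -3,"z": 0,"ax": 0,"ay": 0,"az": 8.1},{"claw": 0,"x": 0.5,"y": -3,"z": 0,"ax": 0,"ay": 0,"az": 8.1},{"claw": 0,"x": 0,"y": 0,"z": 0,"ax": 0,"ay": 0,"az": 8.1},{"claw": 0,"x": 0,"y": 0,"z": 0,"ax": 0,"ay": 0,"az": 8.1},{"claw": 0,"x": 0,"y": 0,"z": 0,"ax": 0,"ay": 0,"az": 8.1},{"claw": 0,"x": 0,"y": 0,"z": 0,"ax": 0,"ay": 0,"az": 8.1},{"claw": 0,"x": 0,"y": 0,"z": 0,"ax": 0,"ay": 0,"az": 8.1},{"claw": 0,"x": 0,"y": 0,"z": 0,"ax": 0,"ay": 0,"az": 8.1}]'

```text
time_s: 15.75
ee_pos: [0.4995, -0.405, 0.139]
ee_rot: [[-0.006, -0.792, 0.61], [0.003, 0.61, 0.792], [-1.0, 0.007, -0.001]]
force: [-0.5, -1.0, -0.2]
width: 0.002
```

Call:
servo_tool --moves '[{"claw": 0,"x": 0,"y": 0,"z": -15,"ax": 0,"ay": 0,"az": 8.1},{"claw": 0,"x": 0,"y": 0,"z": -20,"ax": 0,"ay": 0,"az": 8.1},{"claw": 0,"x": 0,"y": 0,"z": -12,"ax": 0,"ay": 0,"az": 0},{"claw": 0,"x": 0,"y": 0,"z": 0,"ax": 0,"ay": 0,"az": 0}]'

```text
time_s: 16.15
ee_pos: [0.4981, -0.4052, 0.0901]
ee_rot: [[-0.009, -0.927, 0.375], [0.003, 0.375, 0.927], [-1.0, 0.009, -0.001]]
force: [-0.9, 0.2, 0.8]
width: 0.001
```

```bash
python3 st.py; python3 pic.py 11 370 200 100 330 110 140
```

```text
16.15 [ 0.4981 -0.4052  0.0901] 0.001164296399963806 [-0.92  0.24  0.85] [ 0.94  0.64 -0.48  1.65  0.35  0.95  1.51]
jaw yaw 68.00186738459729 lean 0.5158267332585013 jawtilt -0.04770642058499569 x [-0.009  0.003 -1.   ]
```

View pics/s11.png

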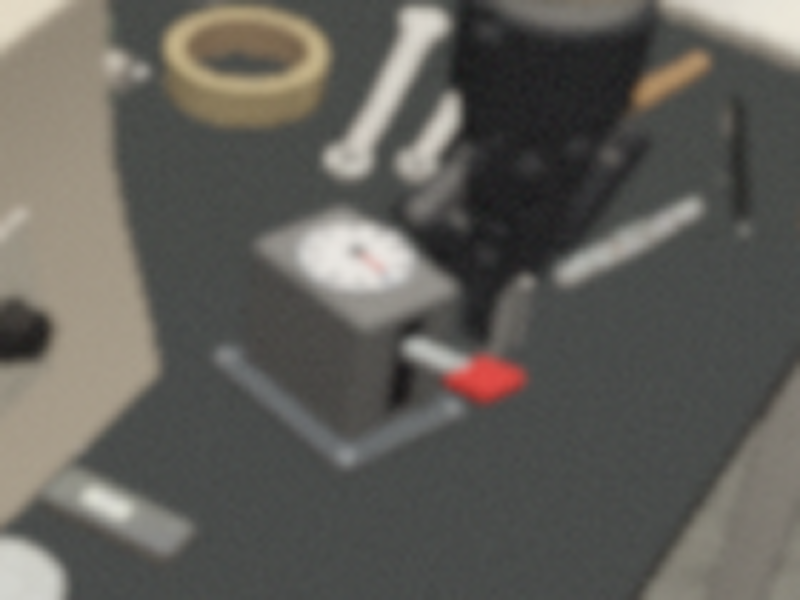

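Run:
```python
from h import *
for n in ['scene','top']: print(n,proj(n,[r.observe()['ee_pos'],[.5006,-.4107,.072],[.504,-.4155,.072]]).round(1))
print(onz('scene',(330+485*.175,110+378*.175),.072))
# where finger tip appears
print(onz('scene',(330+505*.175,110+348*.175),.090))
```

```text
scene [[414.1 169.3]
 [413.1 174.5]
 [412.7 173. ]]
top [[408.3 263.9]
 [408.4 263.3]
 [410.2 261.9]]
[ 0.49393986 -0.40685444  0.072     ]
[ 0.48871407 -0.40916087  0.09      ]
```

View pics/t11.png

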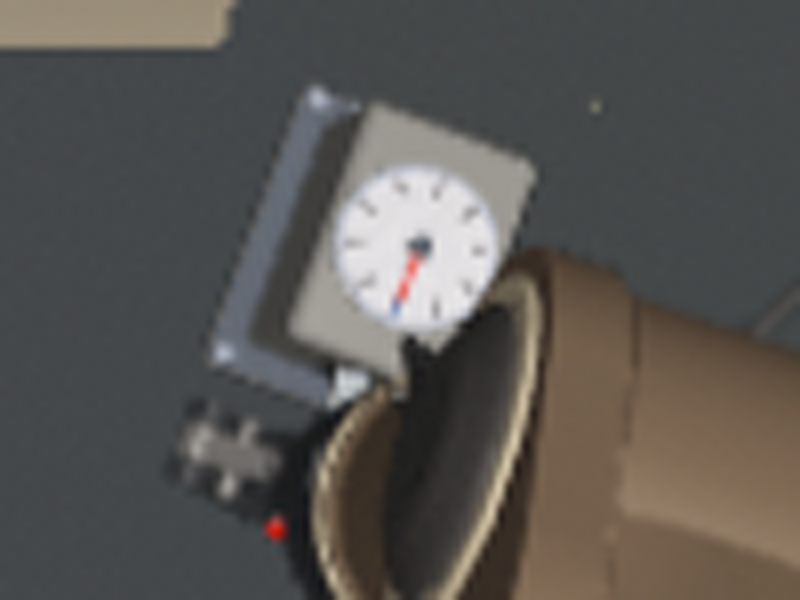

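Call:
servo_tool --moves '[{"claw": 0,"x": 1,"y": -2.5,"z": -10,"ax": 0,"ay": 0,"az": 0},{"claw": 0,"x": 0,"y": 0,"z": -10,"ax": 0,"ay": 0,"az": 0},{"claw": 0,"x": 0,"y": 0,"z": -10,"ax": 0,"ay": 0,"az": 0},{"claw": 0,"x": 0,"y": 0,"z": 0,"ax": 0,"ay": 0,"az": 0}]'

```text
time_s: 16.65
ee_pos: [0.4993, -0.4087, 0.0604]
ee_rot: [[-0.008, -0.928, 0.372], [0.0, 0.372, 0.928], [-1.0, 0.007, -0.003]]
force: [-0.7, -1.2, 0.9]
width: -0.001
```

```bash
python3 st.py; python3 pic.py 12 370 200 100 330 110 140
```

```text
16.65 [ 0.4993 -0.4087  0.0604] -0.0014012823671683196 [-0.66 -1.19  0.94] [ 0.93  0.67 -0.46  1.66  0.37  0.9   1.5 ]
jaw yaw 68.1896088278977 lean 0.4506170719566094 jawtilt -0.15087363078246357 x [-0.008  0.    -1.   ]
```

View pics/s12.png

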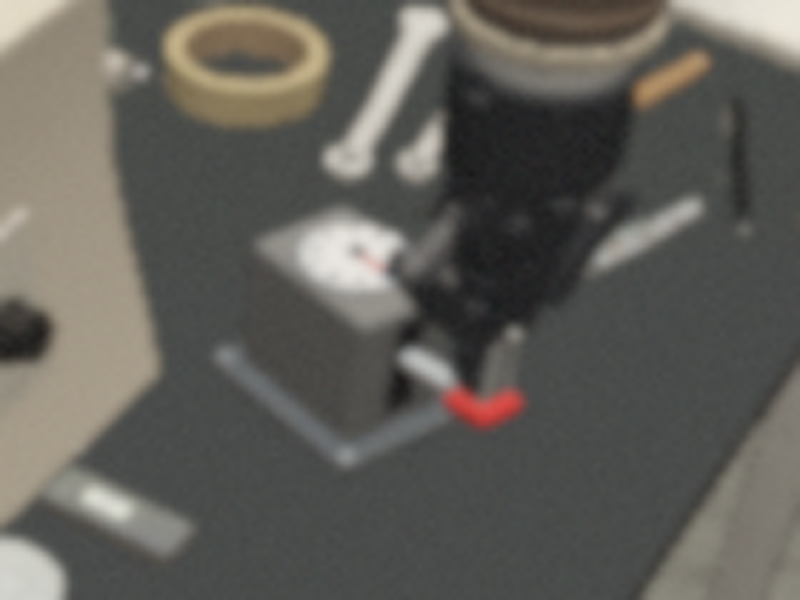

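Call:
servo_tool --moves '[{"claw": 0,"x": 0,"y": 0,"z": -10,"ax": 0,"ay": 0,"az": 0},{"claw": 0,"x": 0,"y": 0,"z": -10,"ax": 0,"ay": 0,"az": 0},{"claw": 0,"x": 0,"y": 0,"z": -8,"ax": 0,"ay": 0,"az": 0},{"claw": 0,"x": 0,"y": 0,"z": -3,"ax": 0,"ay": 0,"az": 0},{"claw": 0,"x": 0,"y": 0,"z": 0,"ax": 0,"ay": 0,"az": 0}]'

```text
time_s: 17.25
ee_pos: [0.5001, -0.409, 0.0306]
ee_rot: [[-0.006, -0.929, 0.371], [-0.001, 0.371, 0.929], [-1.0, 0.006, -0.003]]
force: [-0.2, -0.4, 2.0]
width: -0.002
```

Call:
servo_tool --moves '[{"claw": 0,"x": 0,"y": 0,"z": -2,"ax": 0,"ay": 0,"az": 0},{"claw": 0,"x": 0,"y": 0,"z": 0,"ax": 0,"ay": 0,"az": 0}]'

```text
time_s: 17.45
ee_pos: [0.5003, -0.4091, 0.0293]
ee_rot: [[-0.006, -0.929, 0.371], [-0.001, 0.371, 0.929], [-1.0, 0.005, -0.003]]
force: [1.1, 1.1, 2.4]
width: 0.002
```

Call:
servo_tool --moves '[{"claw": 0,"x": 0,"y": 0,"z": -2,"ax": 0,"ay": 0,"az": 0},{"claw": 0,"x": 0,"y": 0,"z": 0,"ax": 0,"ay": 0,"az": 0}]'

```text
time_s: 17.65
ee_pos: [0.5005, -0.4093, 0.0279]
ee_rot: [[-0.005, -0.929, 0.371], [-0.002, 0.371, 0.929], [-1.0, 0.004, -0.003]]
force: [-0.5, 0.6, 7.5]
width: -0.003
```

Force is rising at the stop; one more mm, then release.

Call:
servo_tool --moves '[{"claw": 0,"x": 0,"y": 0,"z": -2,"ax": 0,"ay": 0,"az": 0},{"claw": 0,"x": 0,"y": 0,"z": 0,"ax": 0,"ay": 0,"az": 0}]'

```text
time_s: 17.85
ee_pos: [0.5008, -0.4094, 0.0271]
ee_rot: [[-0.005, -0.929, 0.371], [-0.002, 0.371, 0.929], [-1.0, 0.004, -0.004]]
force: [-2.2, 2.0, 16.0]
width: -0.001
```

```bash
python3 st.py; python3 pic.py 13 370 200 100 330 110 140
```

```text
17.85 [ 0.5008 -0.4094  0.0271] -0.0012043177604570013 [-2.21  1.95 15.98] [ 0.91  0.72 -0.45  1.68  0.4   0.84  1.48]
jaw yaw 68.2043842766201 lean 0.30834618385481266 jawtilt -0.22069634207502353 x [-0.005 -0.002 -1.   ]
```

View pics/s13.png

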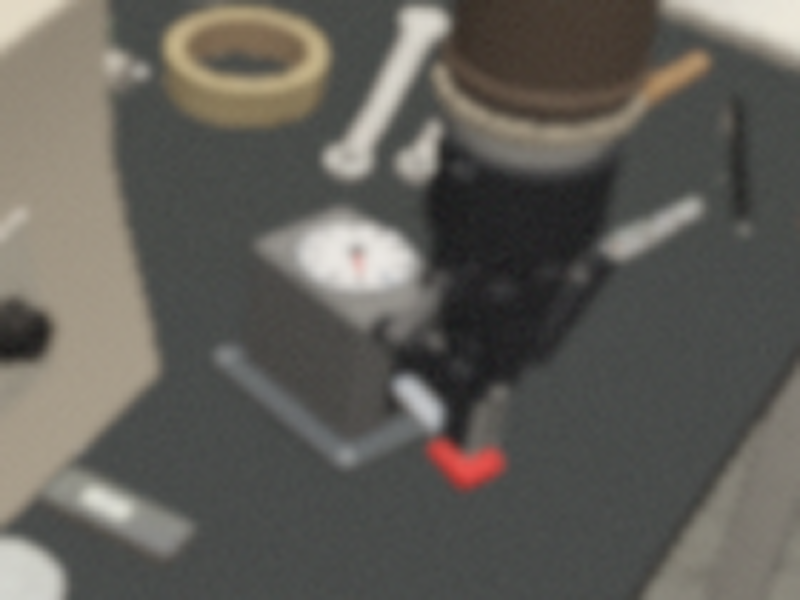

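Call:
servo_tool --moves '[{"claw": 0,"x": 0,"y": 0,"z": 12,"ax": 0,"ay": 0,"az": 0},{"claw": 0,"x": 0,"y": 0,"z": 15,"ax": 0,"ay": 0,"az": 0},{"claw": 0,"x": 0,"y": 0,"z": 20,"ax": 0,"ay": 0,"az": 0},{"claw": 0,"x": 0,"y": 0,"z": 20,"ax": 0,"ay": 0,"az": 0},{"claw": 0,"x": 0,"y": 0,"z": 0,"ax": 0,"ay": 0,"az": 0},{"claw": 0,"x": 0,"y": 0,"z": 0,"ax": 0,"ay": 0,"az": 0},{"claw": 0,"x": 0,"y": 0,"z": 0,"ax": 0,"ay": 0,"az": 0}]'

```text
time_s: 18.65
ee_pos: [0.4993, -0.409, 0.0913]
ee_rot: [[-0.007, -0.928, 0.371], [-0.0, 0.371, 0.928], [-1.0, 0.007, -0.003]]
force: [-0.5, -0.0, 0.1]
width: 0.0
```

```bash
python3 st.py; python3 pic.py 14 370 200 100 330 110 140
```

```text
18.65 [ 0.4993 -0.409   0.0913] 0.00026689514820739965 [-0.45 -0.03  0.05] [ 0.94  0.64 -0.48  1.64  0.35  0.95  1.52]
jaw yaw 68.19777506354015 lean 0.42328649403844004 jawtilt -0.16967638161127024 x [-0.007 -0.    -1.   ]
```

View pics/s14.png

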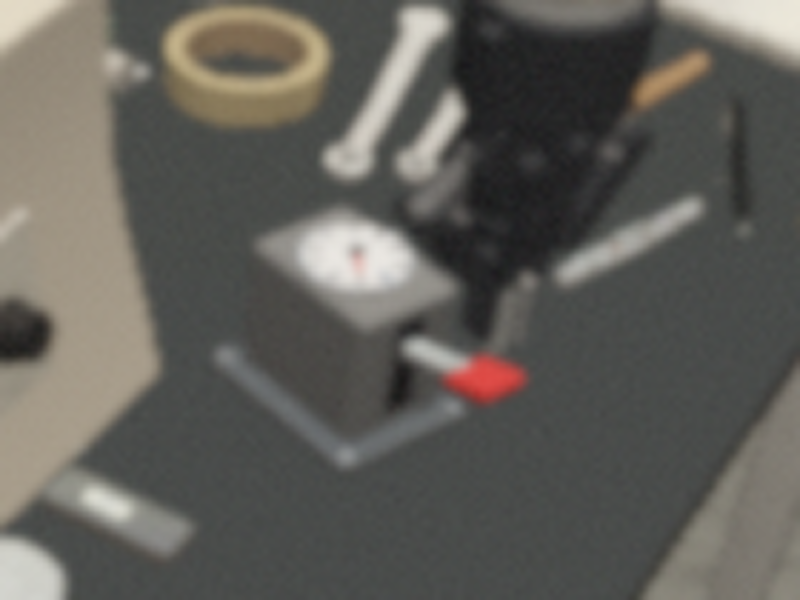

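View pics/t14.png

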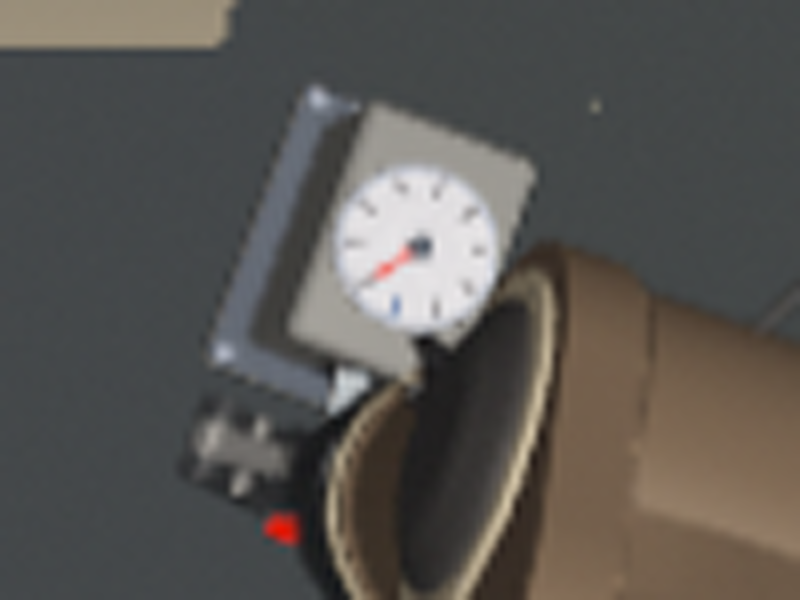

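Pointer is one mark on, lever back up. Second press.

Call:
servo_tool --moves '[{"claw": 0,"x": 0,"y": 0,"z": -14,"ax": 0,"ay": 0,"az": 0},{"claw": 0,"x": 0,"y": 0,"z": -12,"ax": 0,"ay": 0,"az": 0},{"claw": 0,"x": 0,"y": 0,"z": -12,"ax": 0,"ay": 0,"az": 0},{"claw": 0,"x": 0,"y": 0,"z": -12,"ax": 0,"ay": 0,"az": 0},{"claw": 0,"x": 0,"y": 0,"z": -10,"ax": 0,"ay": 0,"az": 0},{"claw": 0,"x": 0,"y": 0,"z": -5,"ax": 0,"ay": 0,"az": 0},{"claw": 0,"x": 0,"y": 0,"z": -2,"ax": 0,"ay": 0,"az": 0},{"claw": 0,"x": 0,"y": 0,"z": 0,"ax": 0,"ay": 0,"az": 0}]'

```text
time_s: 19.55
ee_pos: [0.5007, -0.4094, 0.027]
ee_rot: [[-0.005, -0.929, 0.371], [-0.002, 0.371, 0.929], [-1.0, 0.004, -0.004]]
force: [-5.3, 3.8, 17.8]
width: 0.004
```

Call:
servo_tool --moves '[{"claw": 0,"x": 0,"y": 0,"z": 12,"ax": 0,"ay": 0,"az": 0},{"claw": 0,"x": 0,"y": 0,"z": 15,"ax": 0,"ay": 0,"az": 0},{"claw": 0,"x": 0,"y": 0,"z": 20,"ax": 0,"ay": 0,"az": 0},{"claw": 0,"x": 0,"y": 0,"z": 20,"ax": 0,"ay": 0,"az": 0},{"claw": 0,"x": 0,"y": 0,"z": 0,"ax": 0,"ay": 0,"az": 0},{"claw": 0,"x": 0,"y": 0,"z": 0,"ax": 0,"ay": 0,"az": 0},{"claw": 0,"x": 0,"y": 0,"z": 0,"ax": 0,"ay": 0,"az": 0}]'

```text
time_s: 20.25
ee_pos: [0.4996, -0.409, 0.0914]
ee_rot: [[-0.007, -0.928, 0.371], [-0.0, 0.371, 0.929], [-1.0, 0.006, -0.003]]
force: [-0.7, -0.3, 1.0]
width: -0.001
```

```bash
python3 st.py; python3 pic.py 15 370 200 100 330 110 140
```

```text
20.25 [ 0.4996 -0.409   0.0914] -0.0005235967980252785 [-0.69 -0.3   1.02] [ 0.94  0.64 -0.48  1.64  0.35  0.95  1.52]
jaw yaw 68.20312528196142 lean 0.3981601596413064 jawtilt -0.1666280646635994 x [-0.007 -0.    -1.   ]
```

View pics/t15.png

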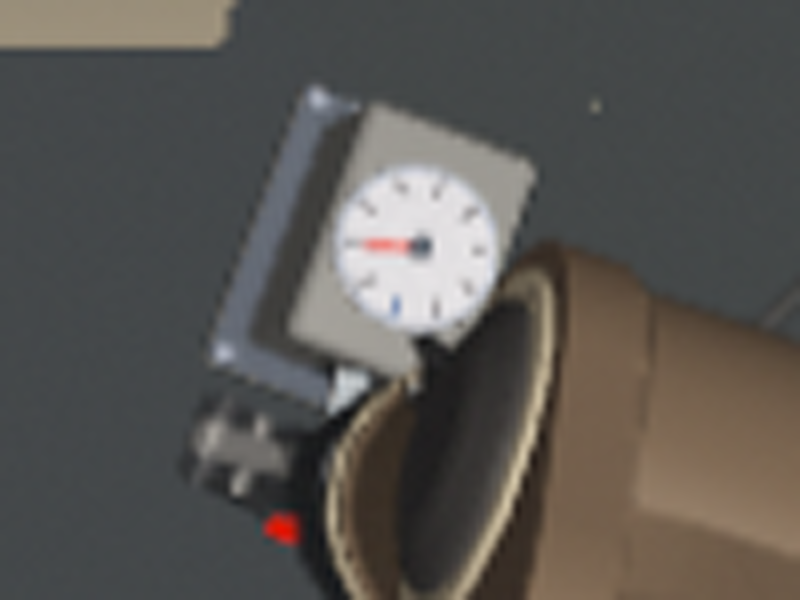

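Two marks on. Third press, then retreat upward.

Call:
servo_tool --moves '[{"claw": 0,"x": 0,"y": 0,"z": -14,"ax": 0,"ay": 0,"az": 0},{"claw": 0,"x": 0,"y": 0,"z": -12,"ax": 0,"ay": 0,"az": 0},{"claw": 0,"x": 0,"y": 0,"z": -12,"ax": 0,"ay": 0,"az": 0},{"claw": 0,"x": 0,"y": 0,"z": -12,"ax": 0,"ay": 0,"az": 0},{"claw": 0,"x": 0,"y": 0,"z": -10,"ax": 0,"ay": 0,"az": 0},{"claw": 0,"x": 0,"y": 0,"z": -5,"ax": 0,"ay": 0,"az": 0},{"claw": 0,"x": 0,"y": 0,"z": -2,"ax": 0,"ay": 0,"az": 0},{"claw": 0,"x": 0,"y": 0,"z": 0,"ax": 0,"ay": 0,"az": 0}]'

```text
time_s: 21.15
ee_pos: [0.5008, -0.4094, 0.027]
ee_rot: [[-0.005, -0.929, 0.371], [-0.002, 0.371, 0.929], [-1.0, 0.004, -0.004]]
force: [-4.6, 3.2, 17.4]
width: -0.001
```

Call:
servo_tool --moves '[{"claw": 0,"x": 0,"y": 0,"z": 12,"ax": 0,"ay": 0,"az": 0},{"claw": 0,"x": 0,"y": 0,"z": 15,"ax": 0,"ay": 0,"az": 0},{"claw": 0,"x": 0,"y": 0,"z": 20,"ax": 0,"ay": 0,"az": 0},{"claw": 0,"x": 0,"y": 0,"z": 25,"ax": 0,"ay": 0,"az": 0},{"claw": 0,"x": 0,"y": 0,"z": 30,"ax": 0,"ay": 0,"az": 0},{"claw": 0,"x": -20,"y": -20,"z": 30,"ax": 0,"ay": 0,"az": 0},{"claw": 0,"x": -30,"y": -30,"z": 20,"ax": 0,"ay": 0,"az": 0},{"claw": 0,"x": -30,"y": -30,"z": 0,"ax": 0,"ay": 0,"az": 0}]'

```text
time_s: 21.95
ee_pos: [0.4215, -0.4907, 0.1816]
ee_rot: [[-0.001, -0.929, 0.369], [-0.006, 0.369, 0.929], [-1.0, -0.001, -0.006]]
force: [-0.2, -0.1, -0.9]
width: -0.001
```

Call:
servo_tool --moves '[{"claw": 0,"x": -20,"y": -20,"z": 0,"ax": 0,"ay": 0,"az": 0},{"claw": 0,"x": 0,"y": 0,"z": 0,"ax": 0,"ay": 0,"az": 0},{"claw": 0,"x": 0,"y": 0,"z": 0,"ax": 0,"ay": 0,"az": 0}]'

```text
time_s: 22.25
ee_pos: [0.3998, -0.5095, 0.1775]
ee_rot: [[-0.005, -0.928, 0.373], [-0.001, 0.373, 0.928], [-1.0, 0.005, -0.003]]
force: [1.1, 0.5, 0.3]
width: -0.007
```

```bash
python3 st.py; python3 pic.py 16 370 200 100 200 190 180
python3 - <<'E'
import cv2
cv2.imwrite('pics/full16.png',cv2.imread('pics/rt16.png'))
E
```

```text
22.25 [ 0.3998 -0.5095  0.1775] -0.006914784123077825 [1.07 0.53 0.33] [ 1.17  0.55 -0.49  1.57  0.29  1.1   1.79]
jaw yaw 68.10961406358803 lean 0.31113070639249923 jawtilt -0.1647683561568072 x [-0.005 -0.001 -1.   ]
```

View pics/t16.png

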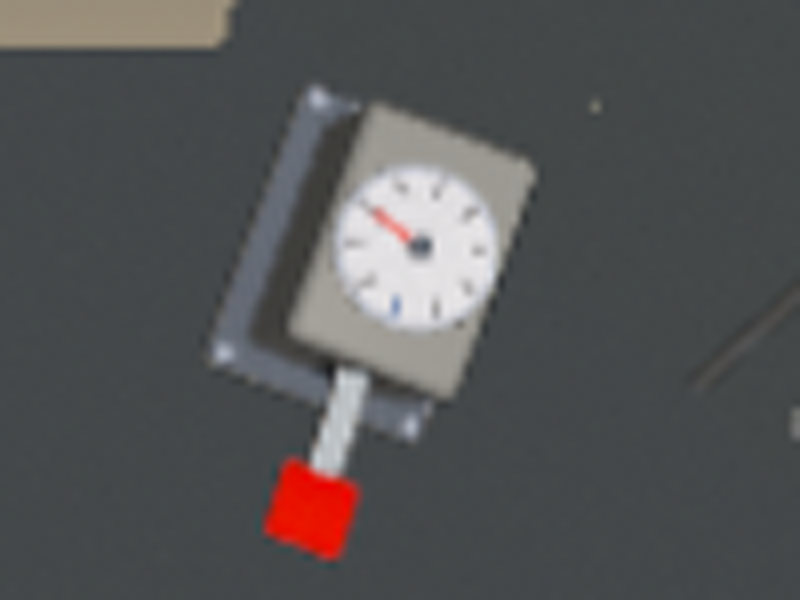

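View pics/s16.png

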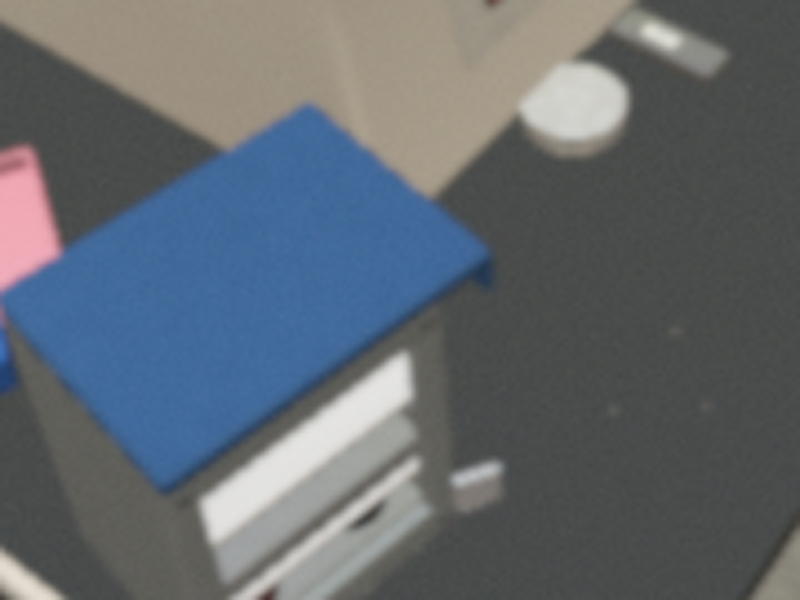

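View pics/full16.png

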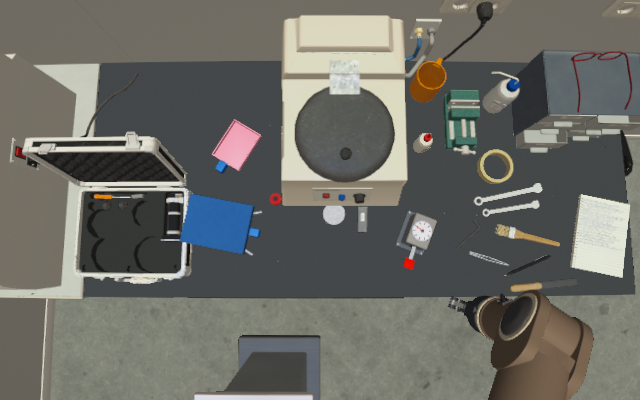

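Pointer on the third mark, lever up, tray home with its pull standing out, bystanders where they were. Handing in.

```bash
python3 -c "
from rig import r
print(r.hand_in())"
```

```text
the job is handed in; nothing more can be done
None
```

I slid the tray by its blue pull into the bottom slot until the back stop pushed back with about 9 N, then let go and backed the gripper out. I then pressed the red lever fully three times, with 16–18 N at the stop each time. The job was handed in at about 22 s on the robot's clock, and the hand-in gives no verdict.

**Tray:** in the top picture the end of the pull lies about 87 mm out from the rack origin (90 mm would be exactly home). That puts the tray 2–3 mm past home, at the stop. The tray sits about 2–3 mm to one side of the slot's centre, inside the 5 mm limit.

**Counter:** the last picture shows the pointer on the third mark, the lever up and the arm clear of everything.

**Bystanders:** they look unmoved in the last top picture; I compared by eye and did not measure them again.

**Less certain points:**
- The two cameras disagreed by about 5 mm on the rack and the lever pad. I relied on the top view, and the tray went in without jamming.
- The specimens were upright in every picture up to the slot. Inside the rack the hood hides most of them, so I could see only parts of two through the front and could not measure their tilt.

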